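# Lay out the flame-test station

## Robot

A 7-joint arm with a two-finger parallel gripper is mounted at the origin on the work surface. World frame = base frame: x ahead of the robot, y to its left, z up, the work surface at z = 0. Lengths are in m, angles in rad, forces in N, time in s.
With the tool pointing down it reaches from about 0.35 to 0.775 m from the base axis. Payload 3.1 kg.
Tool frame: the origin (TCP) lies midway between the tips of the shut fingers; the grasp point (between the pads) lies 19 mm behind it (robot.hold_point_z is the distance from the TCP to the grasp point, in m); z points along the fingers, x is the direction in which the jaws open and shut, and the axes are right-handed (so a half turn about z gives the same grasp; the last joint's range is limited). The gripper opens to 85 mm and grips with 20 to 120 N. Pads are 22 mm wide; open, the fingers measure 114 mm over their backs; the gripper's body (76 mm by 85 mm) begins 54 mm behind the grasp point. The pads swing forward as they close: fully open they stand 13 mm farther back than shut.
Start: joints at [1.099, 0.311, 0.014, 1.512, -0.004, 1.319, -0.027], TCP at [0.229, -0.5, 0.196] pointing down, gripper open.
Joint ranges: [-2.7, 2.7], [-0.3, 1.91], [-1.27, 1.3], [0.12, 2.57], [-1.44, 4.58], [0.2, 2.03], [-3.05, 3.05]. Speed limits (rad/s): [2.79, 2.79, 3.14, 3.14, 3.14, 3.14, 3.14].

## Interface

Orientations are given as a unit quaternion [x, y, z, w].
In Python, from station import robot gives the robot as it stands. The module is installed in compiled form; this text tells all that it offers.
- The arm moves only by the tool step_arm, never from a script. Its argument "moves" is a list of rows, each an object with "xyz": the shift along the tool's x, y, z in cm, a list of three; "twist": the turn about the tool's z in degrees; "jaw": the closure, from 0 (fully open) to 1 (shut). In form: [{"xyz": [tx, ty, tz], "twist": twist, "jaw": jaw}, ...]. A call has 1 to 5 rows; each row is the pose to reach, as a shift and turn from the pose commanded when the call began, along the tool's axes at that moment; what a row does not reach only later rows make up. A row lasts 1/10 s, in which the tool goes at most 50 mm and 8.59 degrees, less where a joint would pass 70% of its speed; a pose out of reach is approached as far as the arm can. A call with a gripper value outside its range is refused whole. The fingers move at their own pace and stop on an object; the grip force is fixed at half the most. Time passes only in rows, so rows that repeat a pose let the fingers close. It gives the time, the measured TCP pose, the force and the opening at its end, in the units of the state.
- robot.get_obs(): the state, without advancing time (a new reading comes with each control period).
- robot.get_image(name): name is "side" or "top" or "wrist"; returns a dict with "color" (400x640x3 uint8, red, green, blue), "z_map" (400x640 float32, m along the optical axis (not along the pixel's ray), 0 where there is no reading), "mtx" (3x3 intrinsics, pixels), "k1" (the pictures are not rectified: a ray, as slopes to the right and down, at radius r is drawn at 1 + k1 r^2 times it, then the intrinsics apply), "pose" (4x4, takes a point from camera to world coordinates); the wrist camera has in their place "mount" (4x4, takes a point from camera to tool coordinates, whose origin is the TCP and whose axes are the tool frame's). Camera axes: x right, y up, looking along -z (the intrinsics and any distortion apply to the point x, -y, -z); pixel columns grow to the right and rows downward; lengths in m; the calibration is good to about 2 mm. A picture is of the moment at which its call begins: read the wrist's pose just before it.
- robot.sign_off(): hands the job in, once; it reports no verdict.
The state is a dict: "clock": time; "q": joint angles; "dq": joint speeds; "joint_torque": joint torques, N m; "position": TCP position; "eef_rot": TCP orientation; "force": force on the tool from outside, world axes, zero at the start; "torque": the same for the moment, N m; "grip_width": finger opening in m.
Only numpy, scipy, OpenCV 4.12 (cv2) and the standard library are available. Lean on these libraries where they do the work, as an engineer would, in place of code of your own. Each camera call takes 0.05 s, during which the arm holds its last target.

## Task

Set up the flame-test station: lay the square heat-proof pad flat on the bench midway between the gas burner and the loop stand, and stand the porcelain crucible on the middle of the pad. Stand the stoppered amber bottle in line with the burner and the loop stand, on the burner's outer side (away from the loop stand), 10 cm from the burner centre to centre, and put the low salt jar squarely in front of the loop stand's stepped front, 10 cm from the stand centre to centre. Keep crucible, bottle and jar upright, leave the conical flask and the mortar where they are, and let go of everything at the end.

Things in the scene. Friction and masses are not known exactly. Their poses are not given: they have to be found in the camera images.
- burner: Gas burner, fixed to the bench: dark round base 76 mm across, 10 mm high, thin upright tube (19 mm across at the rim, 26 mm at the collar), 138 mm tall. A level gas inlet stub reaches 32 mm from the axis at 30 mm height. Origin on the tube axis at bench level, z up. It stands left or right of the middle, its centre always 260 mm from the loop stand's centre.
- loop_stand: Wooden block with four upright wire loops, fixed: 70 mm wide (its y), reaching 28 mm to the back (+x) and 30 mm to the front (-x) of its origin; 34 mm high, with a 14 mm high step along its front edge (16 to 30 mm in front); rods 12 mm behind the origin, up to 105 mm high. Origin at bench level, taken as its centre; -x points out of the stepped front, roughly to the robot; z up.
- pad_c (a point): Centre of the heat-proof pad: a loose square slab of unglazed earthenware, 50 x 50 mm and 16 mm thick, lying flat, about 90 g. Point half-way up (8 mm above the bench), x and y axes along its edges, z up.
- crucible_c (a point): Centre of the porcelain crucible: a loose white open cup, 44 mm across at the rim, slightly narrower below, 40 mm high, about 60 g. Point on its axis half-way up (20 mm above its foot), z up.
- bottle_c (a point): Centre of the amber reagent bottle: loose, round, body 50 mm across up to 64 mm height, then a narrow neck (24 mm) and a stopper 32 mm across, 94 mm high overall, about 220 g. Point on its axis half-way up (47 mm above its foot), z up.
- jar_c (a point): Centre of the salt jar: a loose low round white jar with a black screw lid, body 42 mm and lid 47 mm across, 44 mm high (the lid is the upper 14 mm), about 90 g. Point on its axis half-way up (22 mm above its foot), z up.
- flask_c (a point): A conical glass flask, loose, not to be moved: 66 mm across at the foot, 26 mm at the neck, 108 mm high. Point on its axis 54 mm above its foot.
- mortar_c (a point): An open white porcelain mortar bowl, loose, not to be moved: 72 mm across at the rim, 45 mm high. Point on its axis 22 mm above its foot.

How it is judged:
By the outcome, as a careful person would: the job done as asked, in the order asked, and still so for the second after the job is handed in, with the robot touching nothing.
It also fails if it takes over 125 s, if anything falls off the work surface, if the arm or the gripper's body presses on something with over 40 N, if the wrist force passes 120 N, or if a joint passes its speed limit or range.

## Working session

There is one attempt and no reset: what is moved stays moved. The work goes in short steps, Python scripts to look and compute and a tool call to move; the robot and the scene stay as the last step left them, time stands still between calls to the robot, and variables do not carry over. Pictures are saved under pics/ and viewed, and the job is handed in when it is done.

Besides the shell and the picture viewer there is one more tool, called after "Emit:" as name(argument=value, ...) on one line, values as JSON. step_arm: Moves the arm, as the interface text tells. Its arguments: {"type":"object","properties":{"moves":{"type":"array","items":{"type":"object","properties":{"xyz":{"type":"array","items":{"type":"number"}},"twist":{"type":"number"},"jaw":{"type":"number"}}}}},"required":["moves"]}

```bash
mkdir -p pics; cat > h.py <<'E'
import numpy as np, cv2, pickle
from station import robot
def grab(n,f):
    o=robot.get_obs(); im=robot.get_image(n); cv2.imwrite('pics/'+f+'.png',im['color'][:,:,::-1]); pickle.dump((o,im),open(f+'.pkl','wb')); return o,im
E
python3 - <<'E'
from h import *
for n in('top','side','wrist'):
    o,im=grab(n,n+'0'); print(n,im['mtx'].tolist(),im['k1'],np.round(im.get('pose',im.get('mount')),3).tolist())
print(o)
E
```

```text
top [[516.0936379203861, 0.0, 324.0915602977103], [0.0, 516.0936379203861, 200.0471762104981], [0.0, 0.0, 1.0]] 0.05227293585137295 [[0.023, 0.992, -0.121, 0.419], [-1.0, 0.022, -0.008, 0.004], [-0.006, 0.121, 0.993, 1.418], [0.0, 0.0, 0.0, 1.0]]
side [[398.81581921748636, 0.0, 322.17614676793374], [0.0, 398.81581921748636, 197.2280824828231], [0.0, 0.0, 1.0]] 0.034574945225629886 [[0.995, 0.064, -0.071, 0.506], [-0.095, 0.615, -0.783, -0.739], [-0.007, 0.786, 0.618, 0.649], [0.0, 0.0, 0.0, 1.0]]
wrist [[276.7228590691771, 0.0, 321.5398611396363], [0.0, 276.7228590691771, 197.50744635390714], [0.0, 0.0, 1.0]] -0.013548955736708746 [[1.0, 0.0, -0.0, 0.0], [0.0, -0.948, -0.317, -0.081], [-0.0, 0.317, -0.948, -0.178], [0.0, 0.0, 0.0, 1.0]]
{'clock': 0.1, 'q': array([ 1.09927538,  0.31168249,  0.01396008,  1.51288716, -0.00440736,
        1.3191954 , -0.02719408]), 'dq': array([ 0.00010438, -0.00127362,  0.00026196, -0.00420441, -0.00101363,
       -0.00124067,  0.00098817]), 'joint_torque': array([ 8.27272397e-04, -3.80854011e+01,  1.46918586e-01, -2.31241053e+01,
        1.25219207e-02,  8.12183192e-03, -1.76786809e-06]), 'position': array([ 0.22891618, -0.4993011 ,  0.19501336]), 'eef_rot': array([ 8.41667454e-01, -5.39995140e-01, -9.20420606e-04, -5.47232105e-04]), 'force': array([-0.04929744, -0.40458679,  0.52172929]), 'torque': array([-0.02176115, -0.01472057,  0.04923343]), 'grip_width': 0.0850747011019443}
```

View pics/top0.png

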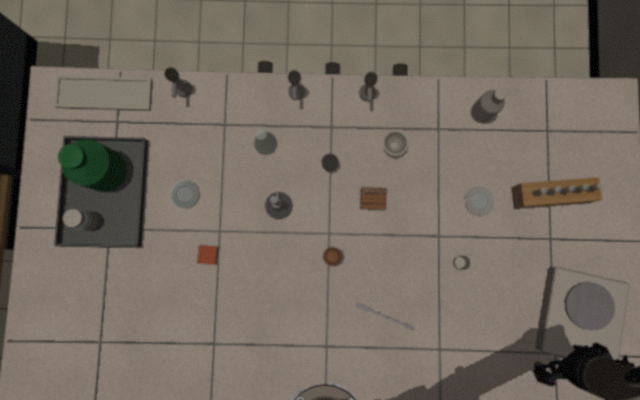

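View pics/side0.png

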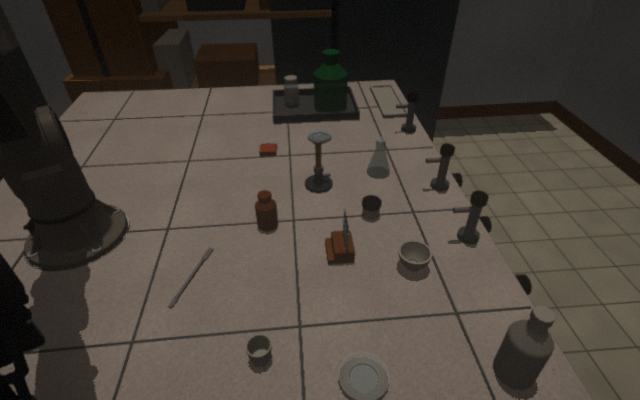

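The top view shows the burner at (278,205), stand (373,198), pad (207,255), bottle (333,256), jar (330,162), crucible (461,262), flask (265,142) and mortar (395,144). Next I'll measure them.

```bash
cat >> h.py <<'E'
def ld(f): return pickle.load(open(f+'.pkl','rb'))
from scipy.spatial.transform import Rotation as R
def campose(o,im):
    if 'pose' in im: return im['pose']
    T=np.eye(4);T[:3,:3]=R.from_quat(o['eef_rot']).as_matrix();T[:3,3]=o['position'];return T@im['mount']
def slopes(im,uv):
    uv=np.atleast_2d(np.asarray(uv,float));K=im['mtx']
    d=(uv-[K[0,2],K[1,2]])/[K[0,0],K[1,1]]
    s=d.copy()
    for _ in range(20): s=d/(1+im['k1']*(s**2).sum(1,keepdims=True))
    return s
def onplane(o,im,uv,z):
    P=campose(o,im);s=slopes(im,uv);d=np.c_[s[:,0],-s[:,1],-np.ones(len(s))]@P[:3,:3].T
    t=(z-P[2,3])/d[:,2];return P[:3,3]+t[:,None]*d
def cloud(o,im):
    v,u=np.mgrid[:400,:640];uv=np.c_[u.ravel(),v.ravel()];P=campose(o,im);s=slopes(im,uv)
    z=im['z_map'].ravel()[:,None];c=np.c_[s[:,0:1]*z,-s[:,1:2]*z,-z]@P[:3,:3].T+P[:3,3];c[z[:,0]==0]=np.nan
    return c.reshape(400,640,3)
def proj(o,im,p):
    P=campose(o,im);c=(np.atleast_2d(p)-P[:3,3])@P[:3,:3];s=np.c_[c[:,0]/-c[:,2],-c[:,1]/-c[:,2]]
    s=s*(1+im['k1']*(s**2).sum(1,keepdims=True));return s*[im['mtx'][0,0],im['mtx'][1,1]]+[im['mtx'][0,2],im['mtx'][1,2]]
def bright(im): return np.clip(255*(im['color']/255.)**0.5,0,255).astype(np.uint8)
E
python3 - <<'E'
from h import *
o,im=ld('top0')
c=cloud(o,im)
b=bright(im)
crop=cv2.resize(b[110:290,165:500],None,fx=2.38,fy=2.38,interpolation=cv2.INTER_CUBIC);cv2.imwrite('pics/t0z.png',crop[:,:,::-1])
for n,(u,v) in dict(burner=(278,205),stand=(373,198),pad=(207,255),bottle=(333,256),jar=(330,162),cruc=(461,262),flask=(265,142),mortar=(395,144),dish=(479,200),bench=(300,300)).items():
    w=c[v-14:v+15,u-14:u+15].reshape(-1,3);q=w[w[:,2]>0.009]
    print(n,len(q),'max',np.nanmax(w[:,2]).round(3),'mid',((np.nanpercentile(q,2,0)+np.nanpercentile(q,98,0))/2).round(3) if len(q) else w.mean(0).round(4))
o,im=ld('side0');b=bright(im)
cv2.imwrite('pics/s0z.png',cv2.resize(b[120:370,220:480],None,fx=2.3,fy=2.3,interpolation=cv2.INTER_CUBIC)[:,:,::-1])
E
```

```text
burner 397 max 0.142 mid [0.573 0.14  0.075]
stand 561 max 0.107 mid [ 0.596 -0.118  0.054]
pad 349 max 0.029 mid [0.434 0.329 0.016]
bottle 286 max 0.1 mid [ 0.437 -0.01   0.08 ]
jar 246 max 0.051 mid [0.691 0.002 0.033]
cruc 139 max 0.047 mid [ 0.43  -0.353  0.027]
flask 473 max 0.115 mid [0.745 0.182 0.061]
mortar 465 max 0.051 mid [ 0.75  -0.175  0.029]
dish 275 max 0.021 mid [ 0.6   -0.407  0.013]
bench 0 max 0.009 mid [nan nan nan]
```

View pics/t0z.png

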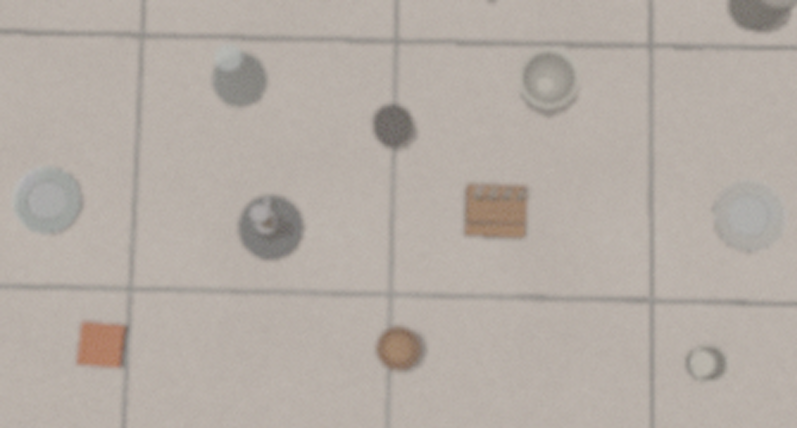

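View pics/s0z.png

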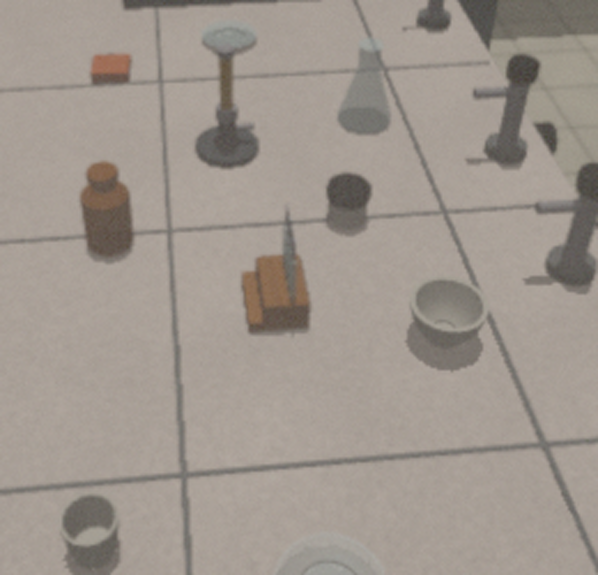

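Top view again: orange pad at (100,344) in the zoom, amber bottle (399,348), and the stand's step facing down (towards the robot). Next I'll take a closer survey from the wrist camera.

```bash
cat >> h.py <<'E'
def yaw(o):
    x=R.from_quat(o['eef_rot']).as_matrix()[:,0];return np.degrees(np.arctan2(x[1],x[0]))
def to(p,yw=None):
    o=robot.get_obs();M=R.from_quat(o['eef_rot']).as_matrix()
    d=M.T@(np.array(p)-o['position'])*100
    t=0 if yw is None else -((yw-yaw(o)+90)%180-90)
    print('pos',o['position'].round(4),'yaw',yaw(o).round(2),'q',o['q'].round(2),'shift cm',d.round(2),'twist',round(t,1),'t',o['clock'],'F',o['force'].round(1))
E
python3 -c "
from h import *
to([0.48,0.02,0.26],-90)"
```

```text
pos [ 0.2289 -0.4994  0.1952] yaw -65.37 q [ 1.1   0.31  0.01  1.51 -0.    1.32 -0.03] shift cm [-36.77 -44.47  -6.42] twist 24.6 t 0.15 F [0.8 1.2 0.4]
```

Emit:
step_arm(moves=[{"xyz": [0, 0, -6.5], "twist": 0, "jaw": 0}, {"xyz": [-3, -4, -6.5], "twist": 4, "jaw": 0}, {"xyz": [-6, -7, -6.5], "twist": 8, "jaw": 0}, {"xyz": [-9, -11, -6.5], "twist": 12, "jaw": 0}, {"xyz": [-12, -15, -6.5], "twist": 18, "jaw": 0}])

```text
clock: 0.65
position: [0.3159, -0.3267, 0.261]
eef_rot: [0.745, -0.667, 0.0, 0.0]
force: [1.8, -0.0, -0.4]
grip_width: 0.0856
```

```bash
python3 -c "
from h import *
to([0.48,0.02,0.26],-90)"
```

```text
pos [ 0.3159 -0.3267  0.261 ] yaw -83.65 q [ 0.84  0.09 -0.08  1.63  0.01  1.43 -0.7 ] shift cm [-32.65 -20.14   0.09] twist 6.3 t 0.65 F [ 1.8 -0.  -0.4]
```

Emit:
step_arm(moves=[{"xyz": [-4, -2.5, 0], "twist": 2, "jaw": 0}, {"xyz": [-8, -5, 0], "twist": 4, "jaw": 0}, {"xyz": [-12, -7.5, 0], "twist": 6, "jaw": 0}, {"xyz": [-16, -10, 0], "twist": 6, "jaw": 0}, {"xyz": [-20, -12.5, 0], "twist": 6, "jaw": 0}])

```text
clock: 1.15
position: [0.4169, -0.1135, 0.2609]
eef_rot: [0.711, -0.703, 0.0, 0.0]
force: [1.7, -1.6, -0.4]
grip_width: 0.0856
```

Emit:
step_arm(moves=[{"xyz": [-4, -2.5, 0], "twist": 0, "jaw": 0}, {"xyz": [-8, -5, 0], "twist": 0, "jaw": 0}, {"xyz": [-12.5, -7.5, 0], "twist": 0, "jaw": 0}, {"xyz": [-12.5, -7.5, 0], "twist": 0, "jaw": 0}, {"xyz": [-12.5, -7.5, 0], "twist": 0, "jaw": 0}])

```text
clock: 1.65
position: [0.4901, 0.0121, 0.2604]
eef_rot: [0.712, -0.702, -0.001, 0.0]
force: [0.3, -1.0, 1.3]
grip_width: 0.0857
```

```bash
python3 -c "
from h import *
o,im=grab('wrist','w1');cv2.imwrite('pics/w1b.png',bright(im)[:,:,::-1]);to([.48,.02,.26],-90)
grab('top','top1');grab('side','side1')"
```

```text
pos [0.4898 0.01   0.2605] yaw -89.35 q [ 0.33  0.19 -0.46  1.53  0.09  1.44 -1.69] shift cm [-1.01  0.97  0.05] twist 0.6 t 1.7 F [-0.7 -1.7  0.2]
```

View pics/w1b.png

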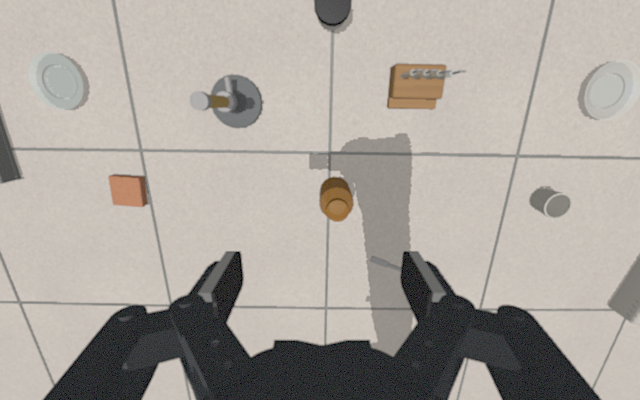

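The wrist view shows the burner base at (237,101), stand (417,86), pad (128,190), bottle (336,200), crucible (552,203). Now I'll compute the positions from this view and the top view.

```bash
cat > meas.py <<'E'
from h import *
def comp(m,uv,r=60):
    n,l,s,c=cv2.connectedComponentsWithStats(m.astype(np.uint8),connectivity=4)
    ok=[i for i in range(1,n) if s[i,4]>25 and np.hypot(*(c[i]-uv))<r]
    i=max(ok,key=lambda i:s[i,4]);return l==i
def contour(m):
    cs,_=cv2.findContours(m.astype(np.uint8),cv2.RETR_EXTERNAL,cv2.CHAIN_APPROX_NONE);return max(cs,key=cv2.contourArea)[:,0,:].astype(float)
def hsv(im): return cv2.cvtColor(cv2.GaussianBlur(bright(im),(3,3),0),cv2.COLOR_RGB2HSV)
def orange(im):
    h=hsv(im);return ((h[...,0]<22)&(h[...,1]>95))
def rect(o,im,m,z):
    p=onplane(o,im,contour(m),z)[:,:2]
    r=cv2.minAreaRect((p*1000).astype(np.float32));return r
E
python3 - <<'E'
from meas import *
for f in('w1','top1'):
    o,im=ld(f);c=cloud(o,im);h=hsv(im)
    bench=c[...,2][(h[...,1]<60)&np.isfinite(c[...,2])]; print(f,'bench z med',np.median(bench).round(4))
    def px(p): return proj(o,im,p)[0]
    # pad
    m=comp(orange(im),px([.434,.329,.016]),25);print('pad',m.sum(),rect(o,im,m,.016), onplane(o,im,np.argwhere(m)[:,::-1].mean(0),.014))
    m=comp(orange(im),px([.596,-.118,.03]),25)
    zz=cv2.medianBlur(np.nan_to_num(c[...,2]).astype(np.float32),3)
    print('stand z hist',np.histogram(zz[m],bins=np.arange(-.005,.06,.005))[0])
    t=m&(zz>.026)&(zz<.045);print('stand top',t.sum(),rect(o,im,comp(t,px([.596,-.118,.03]),25),.034))
    s=m&(zz<.022);print('step',s.sum(),rect(o,im,comp(s,px([.57,-.118,.014]),25),.014))
E
```

```text
w1 bench z med -0.0001
pad 953 ((437.2773132324219, 321.52874755859375), (54.38477325439453, 48.889060974121094), 85.84105682373047) [[0.43722177 0.32299791 0.014     ]]
stand z hist [   0    0    0  449   31   28   37 1178    1    0    0    0]
stand top 1206 ((603.6967163085938, -116.5177993774414), (68.13699340820312, 41.478004455566406), 89.44140625)
step 489 ((596.508056640625, -117.28952026367188), (67.1460189819336, 52.98298263549805), 89.2345199584961)
top1 bench z med -0.0005
pad 240 ((435.09283447265625, 327.353271484375), (42.711219787597656, 40.37773895263672), 84.11814880371094) [[0.43504762 0.3276776  0.014     ]]Traceback (most recent call last):
  File "<stdin>", line 8, in <module>
  File "meas.py", line 5, in comp
    i=max(ok,key=lambda i:s[i,4]);return l==i
ValueError: max() iterable argument is empty
```

```bash
cat >> meas.py <<'E'
def circ(p):
    A=np.c_[2*p,np.ones(len(p))];x=np.linalg.lstsq(A,(p**2).sum(1),rcond=None)[0];return x[:2],np.sqrt(x[2]+x[:2]@x[:2])
def rcirc(p,it=6,k=.002):
    q=p
    for _ in range(it):
        c,r=circ(q);e=abs(np.hypot(*(p-c).T)-r);q=p[e<max(k,np.median(e))]
    return c,r,len(q)
E
python3 - <<'E'
from meas import *
o,im=ld('w1');c=cloud(o,im);h=hsv(im);P=campose(o,im)
zz=c[...,2];gray=bright(im).mean(2)
def px(p): return proj(o,im,p)[0]
print('cam',P[:3,3])
# pad top
m=comp(orange(im),px([.437,.322,.016]),25); t=m&(zz>.012); print('pad',m.sum(),t.sum(),rect(o,im,t,.016),'cloud',c[t].mean(0))
# burner base: dark grey disk
near=np.hypot(c[...,0]-.573,c[...,1]-.14)<.06
m=near&(zz>.006)&(zz<.014);k=comp(m,px([.573,.14,.01]),30);con=contour(k)
p=onplane(o,im,con,.01)[:,:2];print('burner base',k.sum(),rcirc(p))
m=near&(zz>.125)&(zz<.15);print('rim cloud',m.sum(),c[m].mean(0))
# rim rect
if m.sum()>10: print('rim',rcirc(onplane(o,im,contour(m),.138)[:,:2],k=.001))
g=near&(zz>.02)&(zz<.045);print('stub pts',g.sum(),np.percentile(c[g],[2,50,98],axis=0).round(3).tolist())
# stand
near=(abs(c[...,0]-.597)<.05)&(abs(c[...,1]+.117)<.055)
t=near&(zz>.030)&(zz<.038)&orange(im);k=comp(t,px([.6,-.117,.034]),30);print('top',rect(o,im,k,.034),np.percentile(c[k],[1,99],axis=0).round(4).tolist())
s=near&(zz>.010)&(zz<.018)&orange(im);k=comp(s,px([.574,-.117,.014]),30);print('step',rect(o,im,k,.014),np.percentile(c[k],[1,99],axis=0).round(4).tolist())
E
python3 - <<'E'
import cv2;im=cv2.imread('pics/w1b.png');cv2.imwrite('pics/w1z.png',cv2.resize(im[40:140,180:480],None,fx=2.66,fy=2.66,interpolation=2))
E
```

```text
cam [0.57167979 0.01288727 0.43788032]
pad 953 851 ((437.2218933105469, 324.1442565917969), (49.03148651123047, 48.505615234375), 86.1841049194336) cloud [0.43718731 0.32471419 0.01530426]
burner base 1474 (array([0.57409627, 0.13891433]), np.float64(0.03674265541519902), 143)
rim cloud 321 [0.574342   0.13810834 0.1366467 ]
rim (array([0.57462213, 0.13767403]), np.float64(0.010069568410014166), 46)
stub pts 159 [[0.564, 0.129, 0.02], [0.589, 0.139, 0.032], [0.604, 0.146, 0.037]]
top ((603.7376098632812, -117.01533508300781), (67.12110900878906, 41.312808990478516), 89.61367797851562) [[0.5835, -0.1498, 0.0306], [0.6241, -0.0848, 0.0355]]
step ((579.389404296875, -116.84974670410156), (67.7132797241211, 20.538623809814453), 86.07139587402344) [[0.5704, -0.1501, 0.0113], [0.5885, -0.0842, 0.016]]
```

View pics/w1z.png

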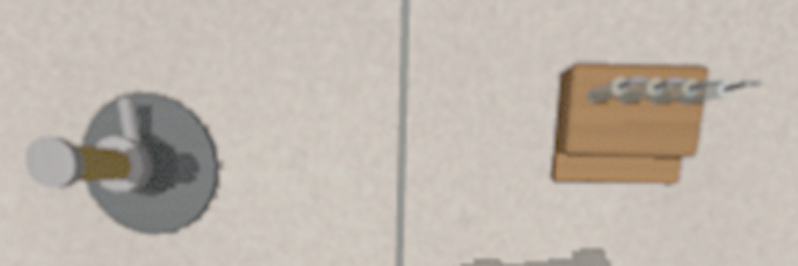

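Burner ≈(0.574,0.140) and stand ≈(0.598,-0.119), scaled to the known 260 mm separation, with the stand's yaw near 0. I'll start with the pad and hover above it.

```bash
python3 -c "
from h import *
to([.436,.327,.16],-93.8)"
```

```text
pos [0.4898 0.0085 0.2608] yaw -89.55 q [ 0.33  0.19 -0.46  1.53  0.09  1.44 -1.69] shift cm [-31.91   5.12  10.04] twist 4.2 t 1.8 F [-0.4 -0.1  0.9]
```

Emit:
step_arm(moves=[{"xyz": [-4.5, 1, 0], "twist": 2, "jaw": 0}, {"xyz": [-9, 2, 0], "twist": 4, "jaw": 0}, {"xyz": [-13.5, 3, 0], "twist": 4, "jaw": 0}, {"xyz": [-18, 4, 0], "twist": 4, "jaw": 0}, {"xyz": [-22, 5, 2], "twist": 4, "jaw": 0}])

```text
clock: 2.3
position: [0.4395, 0.2313, 0.2436]
eef_rot: [-0.685, 0.729, -0.001, 0.003]
force: [1.2, 0.0, 0.0]
grip_width: 0.0855
```

Emit:
step_arm(moves=[{"xyz": [-4, 0, 2], "twist": 0, "jaw": 0}, {"xyz": [-8, 0, 5], "twist": 0, "jaw": 0}, {"xyz": [-10, 0, 8], "twist": 0, "jaw": 0}, {"xyz": [-10, 0, 8], "twist": 0, "jaw": 0}, {"xyz": [-10, 0, 8], "twist": 0, "jaw": 0}])

```text
clock: 2.8
position: [0.4444, 0.3276, 0.1606]
eef_rot: [-0.685, 0.728, -0.001, -0.001]
force: [0.9, -1.0, 0.7]
grip_width: 0.0853
```

```bash
python3 -c "
from meas import *
o,im=grab('wrist','w2');cv2.imwrite('pics/w2b.png',bright(im)[:,:,::-1]);
c=cloud(o,im);m=comp(orange(im),proj(o,im,[.436,.327,.016])[0],60);print(m.sum())
t=m&(c[...,2]>.012);print(t.sum(),rect(o,im,t,.016),c[t].mean(0), onplane(o,im,contour(t),.016).min(0),onplane(o,im,contour(t),.016).max(0))
to([.436,.327,.16],-93.8)"
```

```text
1523
1504 ((436.999267578125, 327.24298095703125), (47.15460968017578, 47.4565315246582), 86.46450805664062) [0.43724622 0.32724076 0.01556947] [0.41191475 0.30299097 0.016     ] [0.46196148 0.35156384 0.016     ]
pos [0.4453 0.3277 0.1618] yaw -93.57 q [-0.21  0.41 -0.63  1.54  0.25  1.27 -2.51] shift cm [0.13 0.92 0.18] twist 0.2 t 2.85 F [-0.2 -0.2  0.6]
```

View pics/w2b.png

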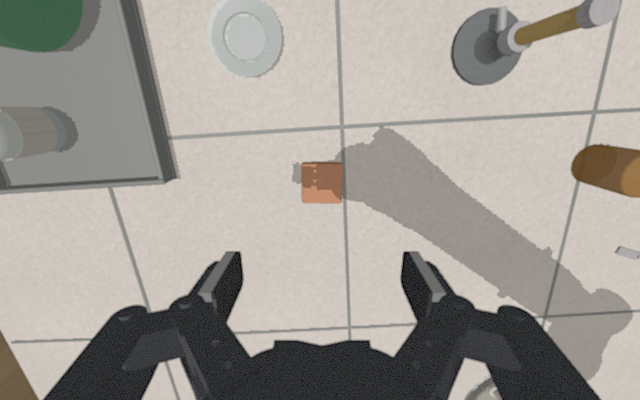

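The pad is at (322,182) in view and measures (0.437,0.327), edges at −93.5°. Descending.

Emit:
step_arm(moves=[{"xyz": [0.1, 0.8, 4], "twist": 0, "jaw": 0}, {"xyz": [0.1, 0.8, 8], "twist": 0, "jaw": 0}, {"xyz": [0.1, 0.8, 11], "twist": 0, "jaw": 0}, {"xyz": [0.1, 0.8, 13], "twist": 0, "jaw": 0}, {"xyz": [0.1, 0.8, 13], "twist": 0, "jaw": 0}])

```text
clock: 3.35
position: [0.4361, 0.3255, 0.0299]
eef_rot: [-0.685, 0.729, -0.001, -0.002]
force: [-0.9, -1.1, 0.8]
grip_width: 0.0853
```

```bash
python3 -c "
from meas import *
o,im=grab('wrist','w3');cv2.imwrite('pics/w3b.png',bright(im)[:,:,::-1]);
to([.437,.327,.003],-93.5)"
```

```text
pos [0.4371 0.3272 0.0317] yaw -93.57 q [-0.24  0.52 -0.59  1.73  0.34  1.   -2.59] shift cm [0.01 0.01 2.87] twist -0.1 t 3.4 F [1.  0.5 0.4]
```

View pics/w3b.png

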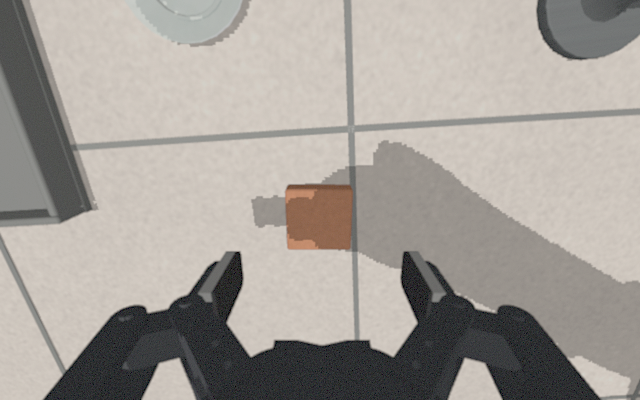

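Emit:
step_arm(moves=[{"xyz": [0, 0, 1.5], "twist": 0, "jaw": 0.15}, {"xyz": [0, 0, 2.5], "twist": 0, "jaw": 0.25}, {"xyz": [0, 0, 2.8], "twist": 0, "jaw": 0.25}, {"xyz": [0, 0, 2.8], "twist": 0, "jaw": 0.25}])

```text
clock: 3.8
position: [0.4362, 0.3291, 0.0036]
eef_rot: [-0.686, 0.728, -0.0, 0.0]
force: [0.6, -0.7, -0.3]
grip_width: 0.064
```

```bash
python3 -c "
from meas import *
o,im=grab('side','s3');cv2.imwrite('pics/s3b.png',cv2.resize(bright(im)[80:200,200:360],None,fx=4,fy=4)[:,:,::-1]);
o,im=grab('wrist','w4');cv2.imwrite('pics/w4b.png',bright(im)[:,:,::-1]);
to([.437,.327,.003],-93.5)"
```

```text
pos [0.4363 0.3296 0.0039] yaw -93.38 q [-0.26  0.56 -0.57  1.75  0.36  0.94 -2.61] shift cm [ 0.26 -0.09  0.09] twist 0.1 t 3.9 F [0.6 0.4 0.7]
```

View pics/w4b.png

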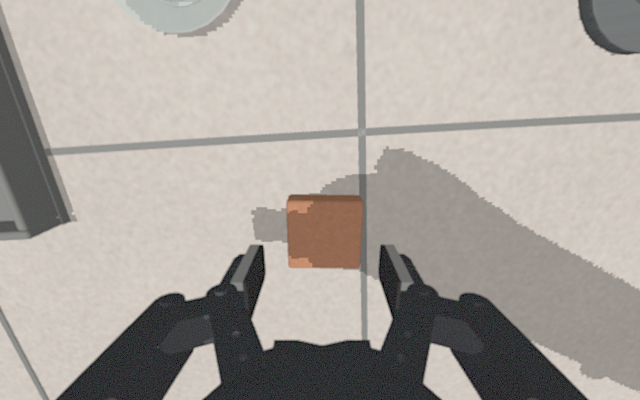

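```bash
cat >> meas.py <<'E'
def toolxy(o,im,uv,ztool):
    # pixel -> tool coords at plane tool z
    M=im['mount'];s=slopes(im,uv);d=np.c_[s[:,0],-s[:,1],-np.ones(len(s))]@M[:3,:3].T
    t=(ztool-M[2,3])/d[:,2];return M[:3,3]+t[:,None]*d
E
python3 -c "
from meas import *
o,im=ld('w4');m=comp(orange(im),(325,232),60);r=contour(m);print(r.min(0),r.max(0))
print(toolxy(o,im,[[325,235],[288,200],[361,268]],-.012).round(4), o['position'])
print([robot.get_obs()['position'].round(4) for _ in range(3)])
"
```

```text
[287. 196.] [362. 267.]
[[ 0.0027  0.0002 -0.012 ]
 [-0.0208 -0.0243 -0.012 ]
 [ 0.0276  0.0254 -0.012 ]] [0.43628637 0.32945643 0.00379398]
[array([0.4363, 0.3296, 0.0039]), array([0.4363, 0.3296, 0.0039]), array([0.4363, 0.3296, 0.0039])]
```

Emit:
step_arm(moves=[{"xyz": [0.25, 0, 0], "twist": 0, "jaw": 0.3}, {"xyz": [0.25, 0, 0], "twist": 0, "jaw": 0.5}, {"xyz": [0.25, 0, 0], "twist": 0, "jaw": 0.7}, {"xyz": [0.25, 0, 0], "twist": 0, "jaw": 0.7}, {"xyz": [0.25, 0, 0], "twist": 0, "jaw": 0.7}])

```text
clock: 4.4
position: [0.4355, 0.3268, 0.003]
eef_rot: [-0.686, 0.728, 0.0, 0.0]
force: [-0.2, 0.4, 1.3]
grip_width: 0.0255
```

Emit:
step_arm(moves=[{"xyz": [0, 0, -1], "twist": 0, "jaw": 0.7}, {"xyz": [0, 0, -4], "twist": 0, "jaw": 0.7}, {"xyz": [0, 0, -7], "twist": 0, "jaw": 0.7}, {"xyz": [0, 0, -8], "twist": 0, "jaw": 0.7}])

```text
clock: 4.8
position: [0.4373, 0.329, 0.0869]
eef_rot: [-0.686, 0.728, -0.0, 0.003]
force: [0.3, 1.0, 0.8]
grip_width: 0.0259
```

```bash
python3 -c "
from meas import *
o,im=grab('side','s4');cv2.imwrite('pics/s4b.png',cv2.resize(bright(im)[60:200,200:360],None,fx=4,fy=4)[:,:,::-1]);
o,im=grab('wrist','w5');cv2.imwrite('pics/w5b.png',bright(im)[:,:,::-1]);
c=cloud(o,im);m=comp(orange(im),(325,242),60);print('grip',o['grip_width'],'heights',np.percentile(c[m][:,2],[5,50,95]))
to([.5863,.0108,.2],-84.7)"
```

```text
grip 0.025486974249882836 heights [nan nan nan]
pos [0.4368 0.328  0.0852] yaw -93.37 q [-0.22  0.46 -0.62  1.67  0.29  1.1  -2.55] shift cm [ 30.76 -16.83 -11.51] twist -8.7 t 4.9 F [-0.2  0.4  0.4]
```

View pics/w5b.png

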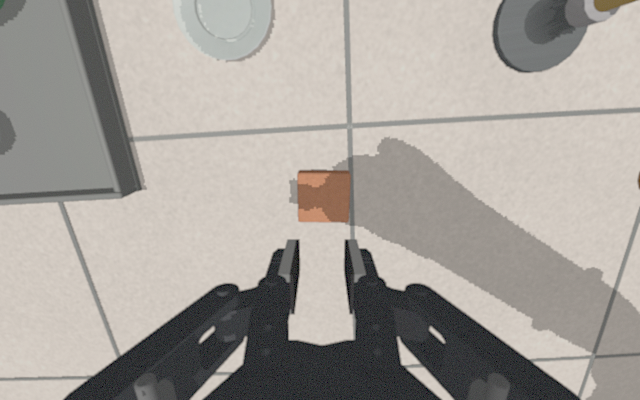

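View pics/s4b.png

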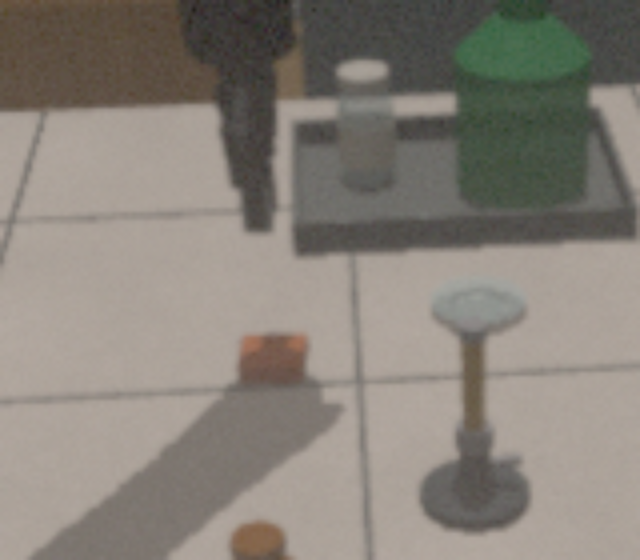

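The fingers closed above the pad and it stayed on the bench. I'll measure how deep the fingertips reach at each opening from the wrist depth.

```bash
python3 -c "
from meas import *
for f in ('w2','w4','w5'):
    o,im=ld(f);P=im['mount'];v,u=np.mgrid[200:330,180:470];uv=np.c_[u.ravel(),v.ravel()];s=slopes(im,uv);z=im['z_map'][200:330,180:470].ravel()[:,None]
    c=np.c_[s[:,0:1]*z,-s[:,1:2]*z,-z]@P[:3,:3].T+P[:3,3]
    k=(z[:,0]>0)&(abs(c[:,1])<.02)&(abs(c[:,0])<.07)&(bright(im)[200:330,180:470].max(2).ravel()<130)&(c[:,2]<(o['position'][2]-.02 if f!='w4' else 1))
    q=c[k&(c[:,0]<0)];q2=c[k&(c[:,0]>0)];print(f,o['grip_width'],np.percentile(q,[0.5,2,50,98,99.5],axis=0).round(4).tolist());print(np.percentile(q2,[.5,2,50,98,99.5],axis=0).round(4).tolist())
o,im=ld('w5');m=comp(orange(im),(325,195),60);c=cloud(o,im);t=m&(c[...,2]>.011);print(rect(o,im,t,.016),c[t].mean(0))
"
```

```text
w2 0.0852825881200511 [[-0.0553, -0.0174, -0.1108], [-0.0545, -0.017, -0.1102], [-0.0428, -0.0104, -0.0806], [-0.031, 0.0091, -0.0524], [-0.0293, 0.0104, -0.0502]]
[[0.0298, -0.0173, -0.1108], [0.0318, -0.0169, -0.11], [0.0438, -0.0105, -0.0823], [0.0553, 0.0087, -0.0527], [0.056, 0.0102, -0.0503]]
w4 0.06389527961076011 [[-0.0531, -0.0175, -0.111], [-0.0518, -0.0171, -0.1101], [-0.035, -0.0104, -0.0884], [-0.0233, 0.0075, -0.0476], [-0.0216, 0.0096, -0.0443]]
[[0.0226, -0.0176, -0.1108], [0.0243, -0.0172, -0.11], [0.0358, -0.0102, -0.0878], [0.0542, 0.0099, 0.0036], [0.0563, 0.0166, 0.0042]]
w5 0.025486974249882836 [[-0.0484, -0.0173, -0.1104], [-0.0469, -0.017, -0.1094], [-0.0238, -0.0112, -0.0899], [-0.0123, 0.0042, -0.0459], [-0.0112, 0.008, -0.0416]]
[[0.0119, -0.0173, -0.1104], [0.013, -0.017, -0.1092], [0.0249, -0.0112, -0.0902], [0.0488, 0.0046, -0.0457], [0.0505, 0.008, -0.0414]]
((436.2783508300781, 327.16259765625), (47.77588653564453, 48.79709243774414), 86.69032287597656) [0.43733496 0.32718807 0.0155588 ]
```

```bash
python3 -c "
from meas import *
for f,cols in (('w2',(232,236,240)),('w4',(250,256,260,262)),('w5',(288,292,296,298))):
  o,im=ld(f);P=im['mount'];print(f)
  for u in cols:
    for v in (244,250,256,262,270,280):
      z=im['z_map'][v,u];s=slopes(im,[u,v])[0];c=P[:3,:3]@np.array([s[0]*z,-s[1]*z,-z])+P[:3,3];print(u,v,c.round(3),end=' ')
    print()
"
```

```text
w2
232 244 [-0.122  0.099  0.161] 232 250 [-0.123  0.108  0.161] 232 256 [-0.044 -0.011 -0.058] 232 262 [-0.042 -0.01  -0.063] 232 270 [-0.043 -0.006 -0.063] 232 280 [-0.042 -0.002 -0.065] 
236 244 [-0.117  0.099  0.161] 236 250 [-0.117  0.108  0.16 ] 236 256 [-0.042 -0.01  -0.056] 236 262 [-0.042 -0.007 -0.057] 236 270 [-0.042 -0.003 -0.058] 236 280 [-0.042  0.001 -0.06 ] 
240 244 [-0.111  0.099  0.16 ] 240 250 [-0.112  0.109  0.162] 240 256 [-0.043 -0.006 -0.049] 240 262 [-0.043 -0.003 -0.05 ] 240 270 [-0.042  0.    -0.053] 240 280 [-0.043  0.007 -0.053] 
w4
250 244 [-0.038 -0.011 -0.046] 250 250 [-0.036 -0.011 -0.052] 250 256 [-0.035 -0.011 -0.057] 250 262 [-0.034 -0.011 -0.063] 250 270 [-0.032 -0.011 -0.07 ] 250 280 [-0.032 -0.007 -0.071] 
256 244 [-0.035 -0.01  -0.044] 256 250 [-0.033 -0.011 -0.052] 256 256 [-0.032 -0.01  -0.056] 256 262 [-0.032 -0.009 -0.059] 256 270 [-0.032 -0.004 -0.06 ] 256 280 [-0.032 -0.001 -0.063] 
260 244 [-0.033 -0.011 -0.045] 260 250 [-0.031 -0.01  -0.051] 260 256 [-0.032 -0.007 -0.051] 260 262 [-0.032 -0.004 -0.051] 260 270 [-0.032  0.    -0.053] 260 
[... 264 characters left out ...]
 -0.011 -0.052] 288 256 [-0.016 -0.011 -0.057] 288 262 [-0.016 -0.011 -0.063] 288 270 [-0.015 -0.011 -0.07 ] 288 280 [-0.015 -0.007 -0.072] 
292 244 [-0.016 -0.01  -0.044] 292 250 [-0.015 -0.011 -0.051] 292 256 [-0.014 -0.011 -0.057] 292 262 [-0.014 -0.011 -0.063] 292 270 [-0.013 -0.01  -0.069] 292 280 [-0.013 -0.008 -0.073] 
296 244 [-0.013 -0.011 -0.046] 296 250 [-0.013 -0.011 -0.052] 296 256 [-0.012 -0.009 -0.055] 296 262 [-0.012 -0.006 -0.056] 296 270 [-0.012 -0.003 -0.058] 296 280 [-0.012  0.002 -0.059] 
298 244 [-0.012 -0.009 -0.042] 298 250 [-0.013 -0.006 -0.043] 298 256 [-0.012 -0.004 -0.045] 298 262 [-0.013  0.    -0.045] 298 270 [-0.012  0.003 -0.048] 298 280 [-0.012  0.009 -0.049]
```

```bash
python3 -c "
from meas import *
o,im=ld('s4');print(proj(o,im,[[.437,.328,z] for z in (.085,.095,.105,.115,.125)]).round(1), o['position'])
o,im=ld('w5');print(im['mount'].round(4)); 
M=np.linalg.inv(im['mount']);c=(np.array([[0,-.011,z,1] for z in (0,-.02,-.04)])@M.T)[:,:3];print([ (c_[0]/-c_[2]*276.7+321.5, -c_[1]/-c_[2]*276.7+197.5) for c_ in c])
"
```

```text
[[265.7 126.8]
 [265.3 123.7]
 [265.  120.6]
 [264.7 117.5]
 [264.3 114.3]] [0.43730284 0.3289646  0.08688608]
[[ 1.000e+00  2.000e-04 -1.000e-04  4.000e-04]
 [ 2.000e-04 -9.484e-01 -3.172e-01 -8.140e-02]
 [-1.000e-04  3.172e-01 -9.484e-01 -1.776e-01]
 [ 0.000e+00  0.000e+00  0.000e+00  1.000e+00]]
[(np.float64(320.9278010428647), np.float64(212.5604152135544)), (np.float64(320.86874748770333), np.float64(224.44258158865048)), (np.float64(320.7950350597909), np.float64(239.27425988429763))]
```

```bash
python3 -c "
import cv2
cv2.imwrite('pics/s4c.png',cv2.resize(cv2.imread('pics/s4.png')[60:170,215:345],None,fx=6,fy=5)*2)"
```

```text
(no output)
```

View pics/s4c.png

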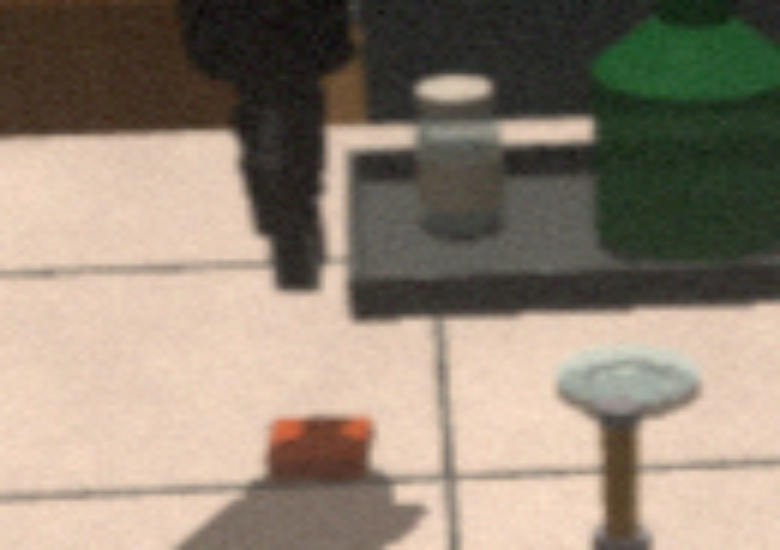

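```bash
python3 -c "
from h import *
print(robot.hold_point_z,[a for a in dir(robot) if a[0]!='_'])"
```

```text
0.0187 ['MotionError', 'get_image', 'get_obs', 'hold_point_z', 'sign_off']
```

Both cameras show the fingertips sitting about 37 mm behind the reported TCP, so I have to command lower than the text implies. I'll go down carefully, watching force.

Emit:
step_arm(moves=[{"xyz": [0, 0, 3], "twist": 0, "jaw": 0.2}, {"xyz": [0, 0, 6], "twist": 0, "jaw": 0.2}, {"xyz": [0, 0, 8], "twist": 0, "jaw": 0.2}, {"xyz": [0, 0, 9.5], "twist": 0, "jaw": 0.2}, {"xyz": [0, 0, 10], "twist": 0, "jaw": 0.2}])

```text
clock: 5.4
position: [0.4337, 0.3251, -0.0197]
eef_rot: [-0.686, 0.728, 0.0, -0.003]
force: [-0.2, 0.7, 0.1]
grip_width: 0.0684
```

```bash
python3 -c "
from meas import *
o,im=grab('wrist','w6');cv2.imwrite('pics/w6b.png',bright(im)[:,:,::-1]);
m=comp(orange(im),(325,240),60);r=contour(m);print(r.min(0),r.max(0))
print(toolxy(o,im,[[r[:,0].min(),240],[r[:,0].max(),240],[322,r[:,1].min()],[322,r[:,1].max()]],o['position'][2]-.016).round(4), o['position'])
to([.437,.327,-.03],-93.5)"
```

```text
[274. 204.] [360. 285.]
[[-0.0267 -0.0083 -0.0357]
 [ 0.0223 -0.0083 -0.0357]
 [ 0.0006 -0.0302 -0.0357]
 [ 0.0007  0.022  -0.0357]] [ 0.43373695  0.32512423 -0.01967058]
pos [ 0.4341  0.3256 -0.0192] yaw -93.36 q [-0.27  0.59 -0.56  1.77  0.39  0.9  -2.62] shift cm [-0.16 -0.28  1.08] twist 0.1 t 5.45 F [0.3 0.5 0.2]
```

View pics/w6b.png

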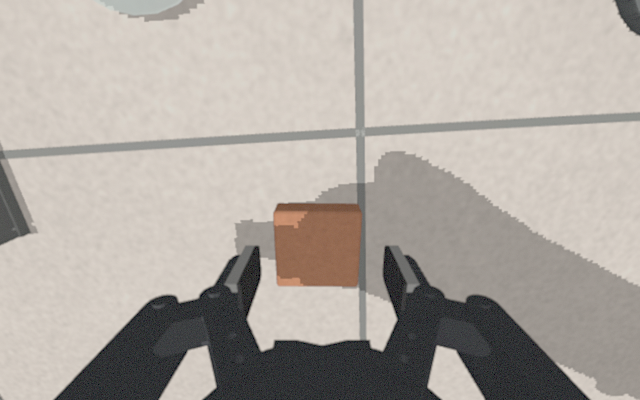

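Emit:
step_arm(moves=[{"xyz": [-0.2, -0.3, 0.5], "twist": 0, "jaw": 0.2}, {"xyz": [-0.2, -0.3, 1.2], "twist": 0, "jaw": 0.25}, {"xyz": [-0.2, -0.3, 1.6], "twist": 0, "jaw": 0.25}, {"xyz": [-0.2, -0.3, 1.6], "twist": 0, "jaw": 0.25}])

```text
clock: 5.85
position: [0.4384, 0.3283, -0.0334]
eef_rot: [-0.686, 0.728, -0.0, -0.0]
force: [-0.0, -0.0, -0.0]
grip_width: 0.0638
```

```bash
python3 -c "
from meas import *
o,im=grab('wrist','w7');cv2.imwrite('pics/w7b.png',bright(im)[:,:,::-1]);
m=comp(orange(im),(325,240),60);r=contour(m);print(r.min(0),r.max(0))
print(toolxy(o,im,[[r[:,0].min(),240],[r[:,0].max(),240],[322,r[:,1].min()],[322,r[:,1].max()]],o['position'][2]-.016).round(4), o['position'])
o,im=grab('side','s7');cv2.imwrite('pics/s7c.png',cv2.resize(bright(im)[90:180,215:345],None,fx=6,fy=6)[:,:,::-1])
to([.437,.327,-.03],-93.5)"
```

```text
[276. 220.] [370. 306.]
[[-0.0231 -0.0154 -0.0494]
 [ 0.0254 -0.0154 -0.0494]
 [ 0.0006 -0.0266 -0.0494]
 [ 0.0006  0.026  -0.0494]] [ 0.43840723  0.3282951  -0.0333943 ]
pos [ 0.4387  0.3287 -0.0328] yaw -93.37 q [-0.28  0.61 -0.55  1.77  0.4   0.87 -2.64] shift cm [ 0.18  0.16 -0.28] twist 0.1 t 5.95 F [0.2 0.6 0.7]
```

View pics/s7c.png

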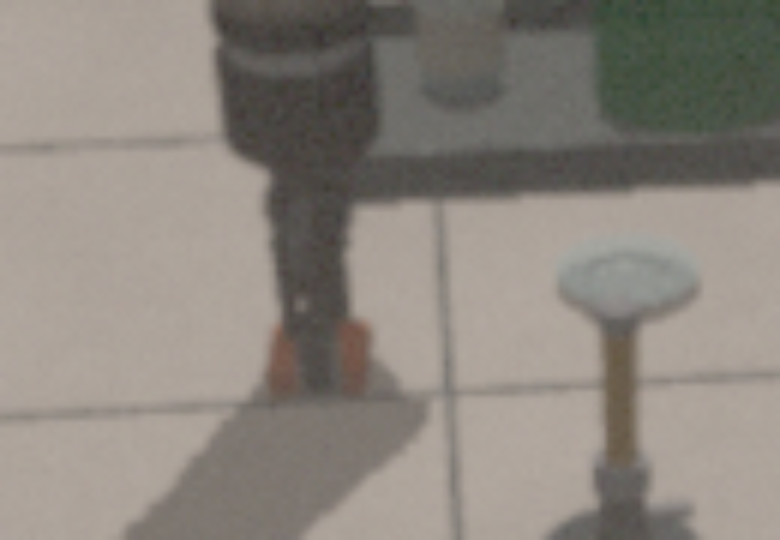

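Emit:
step_arm(moves=[{"xyz": [0.1, 0, 0.3], "twist": 0, "jaw": 0.3}, {"xyz": [0.1, 0, 0.3], "twist": 0, "jaw": 0.45}, {"xyz": [0.1, 0, 0.3], "twist": 0, "jaw": 0.7}, {"xyz": [0.1, 0, 0.3], "twist": 0, "jaw": 0.7}, {"xyz": [0.1, 0, 0.3], "twist": 0, "jaw": 0.7}])

```text
clock: 6.45
position: [0.4388, 0.3276, -0.0358]
eef_rot: [-0.686, 0.728, -0.0, 0.0]
force: [-0.4, -0.7, 1.5]
grip_width: 0.0484
```

Emit:
step_arm(moves=[{"xyz": [0, 0, 0], "twist": 0, "jaw": 0.7}, {"xyz": [0, 0, -2], "twist": 0, "jaw": 0.7}, {"xyz": [0, 0, -5], "twist": 0, "jaw": 0.7}, {"xyz": [0, 0, -9], "twist": 0, "jaw": 0.7}, {"xyz": [0, 0, -12], "twist": 0, "jaw": 0.7}])

```text
clock: 6.95
position: [0.4385, 0.3279, 0.0855]
eef_rot: [-0.686, 0.728, 0.0, 0.0]
force: [1.0, 0.7, -1.2]
grip_width: 0.0483
```

```bash
python3 -c "
from meas import *
o,im=grab('wrist','w8');cv2.imwrite('pics/w8b.png',bright(im)[:,:,::-1]);
m=comp(orange(im),(325,250),60);r=contour(m);print(r.min(0),r.max(0),o['grip_width'])
to([.5863,.0108,.15],-84.7)"
```

```text
[274. 222.] [369. 309.] 0.04834301733824433
pos [0.4413 0.3306 0.0906] yaw -93.35 q [-0.22  0.46 -0.62  1.66  0.29  1.11 -2.55] shift cm [ 31.04 -16.39  -6.02] twist -8.6 t 7.0 F [0.1 1.5 1.1]
```

View pics/w8b.png

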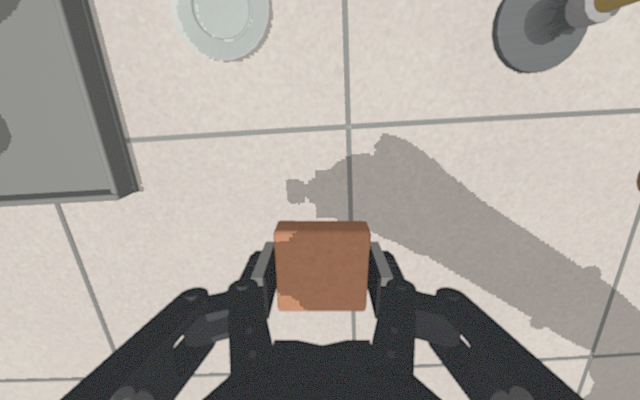

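Pad is held (visible between the fingers at (322,265)). Carrying it to the mid-point.

Emit:
step_arm(moves=[{"xyz": [0, 0, -5], "twist": 0, "jaw": 0.7}, {"xyz": [4, -2, -6], "twist": -3, "jaw": 0.7}, {"xyz": [8, -4, -6], "twist": -6, "jaw": 0.7}, {"xyz": [12, -6.2, -6], "twist": -8.6, "jaw": 0.7}, {"xyz": [16, -8.4, -6], "twist": -8.6, "jaw": 0.7}])

```text
clock: 7.5
position: [0.5131, 0.1611, 0.1435]
eef_rot: [0.739, -0.674, -0.0, 0.0]
force: [1.8, -0.8, -1.3]
grip_width: 0.0486
```

```bash
python3 -c "
from meas import *
to([.5863,.0108,.15],-84.7)"
```

```text
pos [0.5131 0.1611 0.1435] yaw -84.7 q [ 0.13  0.39 -0.62  1.61  0.24  1.22 -2.02] shift cm [15.64 -5.9  -0.65] twist 0.0 t 7.5 F [ 1.8 -0.8 -1.3]
```

Emit:
step_arm(moves=[{"xyz": [4, -1.5, 0], "twist": 0, "jaw": 0.7}, {"xyz": [8, -3, 0], "twist": 0, "jaw": 0.7}, {"xyz": [12, -4.5, 0], "twist": 0, "jaw": 0.7}, {"xyz": [15.6, -5.9, 0], "twist": 0, "jaw": 0.7}, {"xyz": [15.6, -5.9, 3], "twist": 0, "jaw": 0.7}])

```text
clock: 8.0
position: [0.5922, 0.0034, 0.1162]
eef_rot: [0.734, -0.679, 0.006, -0.001]
force: [0.9, 0.3, -1.3]
grip_width: 0.0485
```

Emit:
step_arm(moves=[{"xyz": [0, 0, 1], "twist": 0, "jaw": 0.7}, {"xyz": [0, 0, 3], "twist": 0, "jaw": 0.7}, {"xyz": [0, 0, 3], "twist": 0, "jaw": 0.7}])

```text
clock: 8.3
position: [0.5823, 0.0144, 0.0808]
eef_rot: [0.74, -0.673, -0.003, 0.002]
force: [-0.7, 0.5, -1.5]
grip_width: 0.0488
```

```bash
python3 -c "
from meas import *
o,im=grab('wrist','w9');cv2.imwrite('pics/w9b.png',bright(im)[:,:,::-1]);
to([.5863,.0108,.0],-84.7)"
```

```text
pos [0.5837 0.0145 0.0825] yaw -84.61 q [ 0.32  0.53 -0.54  1.56  0.29  1.14 -1.76] shift cm [ 0.4  -0.26  8.25] twist 0.1 t 8.35 F [ 0.2 -0.8 -1. ]
```

View pics/w9b.png

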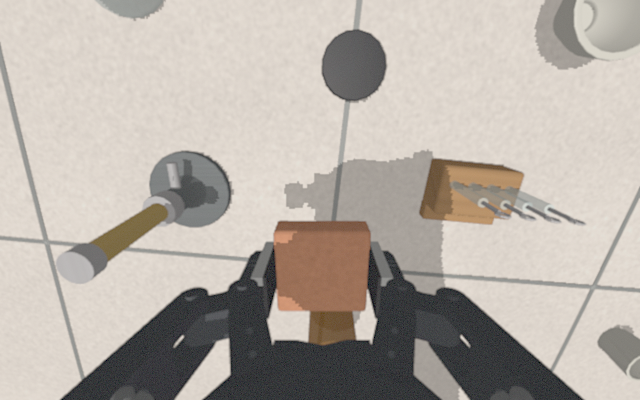

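```bash
cat >> meas.py <<'E'
def station(f,g=None):
    """burner / stand in tool frame (x,y,m) from wrist picture f; guess from world poses"""
    o,im=ld(f); im2=dict(im); M=R.from_quat(o['eef_rot']).as_matrix();p0=o['position']
    c=cloud(o,im); 
    b=np.median(c[...,2][(c[...,2]>-.02)&(c[...,2]<.02)&(hsv(im)[...,1]<50)]);print('bench z',round(b,4))
    zz=c[...,2]-b
    out={}
    def circle(cx,cy,zlo,zhi,z,rad):
        m=(np.hypot(c[...,0]-cx,c[...,1]-cy)<rad)&(zz>zlo)&(zz<zhi)
        k=comp(m,proj(o,im,[cx,cy,z])[0],40);p=onplane(o,im,contour(k),z+b)[:,:2];return rcirc(p)
    cb,r,n=circle(.574,.140,.006,.014,.01,.06);print('burner r',round(r,4),n)
    near=(abs(c[...,0]-.598)<.055)&(abs(c[...,1]+.118)<.06)
    t=near&(zz>.030)&(zz<.038)&orange(im);k=comp(t,proj(o,im,[.604,-.118,.034])[0],40)
    rr=rect(o,im,k,.034+b);print('stand top',rr)
    q=onplane(o,im,contour(k),.034+b)[:,:2]
    a=rr[2] if rr[1][0]>rr[1][1] else rr[2]-90   # long edge angle
    ys=np.radians((a-90+90)%180-90) # stand yaw
    ex=np.array([np.cos(ys),np.sin(ys)]);cs=np.array(rr[0])/1000-.006*ex
    def tool(p): d=M.T@np.array([p[0]-p0[0],p[1]-p0[1],b-p0[2]]);return d
    d=np.linalg.norm(cb-cs)
    print('burner w',cb.round(4),'stand w',cs.round(4),'yaw',round(np.degrees(ys),2),'dist',round(d,4))
    return o,im,cb,cs,ys,b,tool
E
python3 -c "
from meas import *
o,im,cb,cs,ys,b,tool=station('w9');mid=(cb+cs)/2
print('mid',mid,'in tool',tool(mid).round(4))
d=cb-cs;print('line angle',np.degrees(np.arctan2(d[1],d[0])),'tool yaw',yaw(o))"

```

```text
bench z -0.0003
burner r 0.0373 195
stand top ((605.3565673828125, -116.40437316894531), (69.086669921875, 43.74768829345703), 89.82920837402344)
burner w [0.575  0.1387] stand w [ 0.5994 -0.1164] yaw -0.17 dist 0.2563
mid [0.58718691 0.01117256] in tool [ 0.0038 -0.0052  0.081 ]
line angle 95.44976878086626 tool yaw -84.60587568626921
```

```bash
cat >> meas.py <<'E'
def tcloud(im):
    P=im['mount'];o={'position':np.zeros(3),'eef_rot':[0,0,0,1]};return cloud(o,im)
E
python3 -c "
from meas import *
o,im=ld('w9');c=tcloud(im);m=comp(orange(im),(322,268),40)
print(np.histogram(c[m][:,2],bins=12))
zt=np.median(c[m][:,2]);t=m&(abs(c[...,2]-zt)<.003);p=toolxy(o,im,contour(comp(t,(322,268),40)),zt);print(zt,cv2.minAreaRect((p[:,:2]*1000).astype(np.float32)))
"

```

```text
Traceback (most recent call last):
ValueError: autodetected range of [nan, nan] is not finite
```

```bash
python3 -c "
from meas import *
o,im=ld('w9');m=comp(orange(im),(322,268),40);con=contour(m)
for zt in (-.0515,):
  p=toolxy(o,im,con,zt);print(p.min(0).round(4),p.max(0).round(4),cv2.minAreaRect((p[:,:2]*1000).astype(np.float32)))
o,im=ld('top1')
c=cloud(o,im);zz=cv2.GaussianBlur(np.nan_to_num(c[...,2]),(3,3),0);g=cv2.GaussianBlur(bright(im),(3,3),0).max(2)
w=lambda p:proj(o,im,p)[0]
u=w([.574,.14,.01]);cr=g[int(u[1])-18:int(u[1])+18,int(u[0])-18:int(u[0])+18];print(u);m=np.zeros(g.shape,bool);m[int(u[1])-20:int(u[1])+20,int(u[0])-20:int(u[0])+20]=True
k=comp(m&(g<150),u,15);print(k.sum(),rcirc(onplane(o,im,contour(k),.01)[:,:2]))
h=hsv(im);m[:]=False;u=w([.598,-.118,.03]);m[int(u[1])-18:int(u[1])+18,int(u[0])-20:int(u[0])+20]=True
k=comp(m&(h[...,0]<20)&(h[...,1]>70),u,15);print(k.sum(),rect(o,im,k,.034))
"

```

```text
[-0.0242 -0.0263 -0.0515] [ 0.0247  0.0515 -0.0515] ((0.21048545837402344, 12.549032211303711), (48.87996292114258, 77.90491485595703), 0.2185021936893463)
[278.63026606 205.10946983]
613 (array([0.5686014 , 0.13071516]), np.float64(0.04144874243929431), 70)
342 ((593.853759765625, -116.35844421386719), (61.90059280395508, 50.552711486816406), 87.48892211914062)
```

Emit:
step_arm(moves=[{"xyz": [0.4, -0.4, 3], "twist": 0, "jaw": 0.7}, {"xyz": [0.4, -0.4, 6], "twist": 0, "jaw": 0.7}, {"xyz": [0.4, -0.4, 9], "twist": 0, "jaw": 0.7}, {"xyz": [0.4, -0.4, 9], "twist": 0, "jaw": 0.7}, {"xyz": [0.4, -0.4, 9], "twist": 0, "jaw": 0.7}])

```text
clock: 8.85
position: [0.5908, 0.0103, -0.0049]
eef_rot: [0.739, -0.674, 0.0, -0.0]
force: [-0.2, 0.2, -0.9]
grip_width: 0.0486
```

```bash
python3 -c "
from meas import *
grab('wrist','w10')
o,im,cb,cs,ys,b,tool=station('w10');mid=(cb+cs)/2
cv2.imwrite('pics/w10b.png',bright(im)[:,:,::-1])
print('mid',mid,'in tool',tool(mid).round(4))
d=cb-cs;print('line angle',np.degrees(np.arctan2(d[1],d[0])),'tool yaw',yaw(o));to([.587,.011,-.035])"

```

```text
bench z -0.0003
burner r 0.0364 240
stand top ((605.8999633789062, -115.6991958618164), (70.61257934570312, 44.312416076660156), 89.99796295166016)
burner w [0.5761 0.1362] stand w [ 0.5999 -0.1157] yaw -0.0 dist 0.253
mid [0.58799986 0.01025377] in tool [-0.0002  0.0028 -0.0046]
line angle 95.39732438727043 tool yaw -84.70345514586023
pos [ 0.592   0.0104 -0.0039] yaw -84.72 q [ 0.3   0.63 -0.5   1.63  0.35  0.97 -1.8 ] shift cm [-0.11  0.51  3.11] twist 0 t 8.9 F [-0.5  0.1 -1.2]
```

View pics/w10b.png

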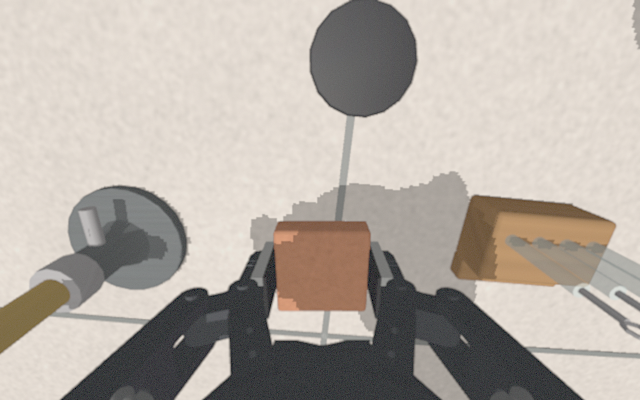

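Emit:
step_arm(moves=[{"xyz": [0, 0.3, 1], "twist": 0, "jaw": 0.7}, {"xyz": [0, 0.3, 2], "twist": 0, "jaw": 0.7}, {"xyz": [0, 0.3, 2.5], "twist": 0, "jaw": 0.7}, {"xyz": [0, 0.3, 2.8], "twist": 0, "jaw": 0.7}, {"xyz": [0, 0.3, 2.8], "twist": 0, "jaw": 0.7}])

```text
clock: 9.4
position: [0.5869, 0.0089, -0.0347]
eef_rot: [0.739, -0.674, -0.0, 0.0]
force: [0.6, -0.7, -1.4]
grip_width: 0.0485
```

```bash
python3 -c "
from meas import *
grab('wrist','w11')
o,im,cb,cs,ys,b,tool=station('w11');mid=(cb+cs)/2
print('mid',mid,'in tool',tool(mid).round(4));to([.587,.011,-.036],-84.6)"

```

```text
bench z -0.0003
burner r 0.0371 302
stand top ((606.5350341796875, -108.38919830322266), (57.60053634643555, 43.2764892578125), 89.9813232421875)
burner w [0.576  0.1369] stand w [ 0.6005 -0.1084] yaw -0.02 dist 0.2465
mid [0.58826877 0.01425307] in tool [-0.0052 -0.0018 -0.0344]
pos [ 0.5872  0.0091 -0.0342] yaw -84.77 q [ 0.29  0.66 -0.48  1.66  0.37  0.91 -1.82] shift cm [-0.2   0.01  0.18] twist -0.2 t 9.45 F [-0.1  0.2 -0.5]
```

Emit:
step_arm(moves=[{"xyz": [-0.2, 0, 0], "twist": 0, "jaw": 0.7}, {"xyz": [-0.2, 0, 0.2], "twist": 0, "jaw": 0.7}, {"xyz": [-0.2, 0, 0.2], "twist": 0, "jaw": 0.5}, {"xyz": [-0.2, 0, 0.2], "twist": 0, "jaw": 0.25}, {"xyz": [-0.2, 0, 0.2], "twist": 0, "jaw": 0.25}])

```text
clock: 9.95
position: [0.5874, 0.011, -0.0358]
eef_rot: [0.739, -0.674, 0.0, -0.0]
force: [-0.2, 0.5, 0.2]
grip_width: 0.0641
```

Emit:
step_arm(moves=[{"xyz": [0, 0, 0], "twist": 0, "jaw": 0.25}, {"xyz": [0, 0, -4], "twist": 0, "jaw": 0.25}, {"xyz": [0, 0, -9], "twist": 0, "jaw": 0.25}, {"xyz": [0, 0, -14], "twist": 0, "jaw": 0}, {"xyz": [0, 0, -18], "twist": 0, "jaw": 0}])

```text
clock: 10.45
position: [0.588, 0.0114, 0.1473]
eef_rot: [0.739, -0.674, 0.001, -0.001]
force: [0.9, -0.2, -0.3]
grip_width: 0.0853
```

Emit:
step_arm(moves=[{"xyz": [0, 0, -5], "twist": 0, "jaw": 0}, {"xyz": [0, 0, -8], "twist": 0, "jaw": 0}, {"xyz": [0, 0, -8], "twist": 0, "jaw": 0}])

```text
clock: 10.75
position: [0.5906, 0.012, 0.2303]
eef_rot: [0.739, -0.674, 0.004, -0.004]
force: [-0.1, -0.3, -0.6]
grip_width: 0.0858
```

```bash
python3 -c "
from meas import *
o,im=grab('wrist','w12');cv2.imwrite('pics/w12b.png',bright(im)[:,:,::-1])
o,im,cb,cs,ys,b,tool=station('w12');mid=(cb+cs)/2
c=cloud(o,im);m=comp(orange(im)&(c[...,2]>.011)&(c[...,2]<.02),proj(o,im,[.587,.011,.016])[0],40);r=rect(o,im,m,.016+b);print('pad',r,'mid',mid)
m=comp(orange(im)&(c[...,2]>.06),proj(o,im,[.437,-.01,.08])[0],60);to([.437,-.01,.2])"

```

```text
bench z -0.0003
burner r 0.0371 138
stand top ((605.29296875, -116.66218566894531), (67.8166732788086, 43.810386657714844), 89.93915557861328)
burner w [0.5749 0.1393] stand w [ 0.5993 -0.1167] yaw -0.06 dist 0.2571
pad ((584.9024658203125, 10.630268096923828), (47.1403923034668, 46.39507293701172), 5.200826168060303) mid [0.58711347 0.01133494]
pos [0.5889 0.0116 0.227 ] yaw -84.77 q [ 0.33  0.43 -0.57  1.33  0.23  1.44 -1.7 ] shift cm [ 0.76 15.34  2.61] twist 0 t 10.8 F [-0.7 -0.1 -0.4]
```

View pics/w12b.png

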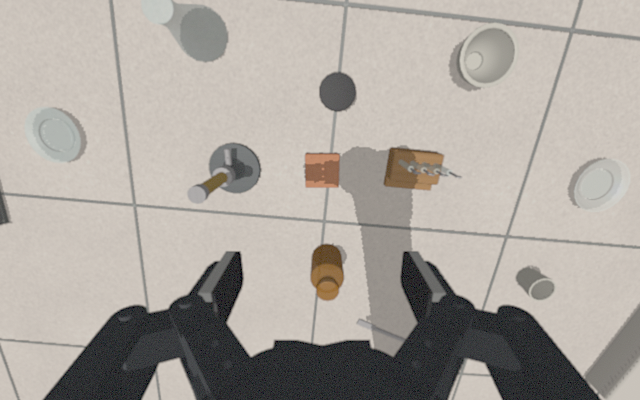

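The pad lies at (322,170), 2 mm off the mid-line in depth and within 1 mm along it, square to the line. On to the crucible.

```bash
python3 -c "
from meas import *
o,im=ld('w12');c=cloud(o,im);m=(np.hypot(c[...,0]-.43,c[...,1]+.353)<.05)&(c[...,2]>.035)&(c[...,2]<.045)
print(m.sum(),rcirc(c[m][:,:2],k=.003));to([.43,-.353,.12],-90)"

```

```text
257 (array([ 0.43031659, -0.35419861]), np.float64(0.020156965212642868), 256)
pos [0.5889 0.0116 0.227 ] yaw -84.77 q [ 0.33  0.43 -0.57  1.33  0.23  1.44 -1.7 ] shift cm [34.85 19.21 10.6 ] twist 5.2 t 10.8 F [-0.7 -0.1 -0.4]
```

Emit:
step_arm(moves=[{"xyz": [4.3, 2.4, 0], "twist": 0, "jaw": 0}, {"xyz": [8.6, 4.8, 0], "twist": 0, "jaw": 0}, {"xyz": [12.9, 7.2, 0], "twist": 0, "jaw": 0}, {"xyz": [17.2, 9.6, 0], "twist": 0, "jaw": 0}, {"xyz": [21.5, 12, 0], "twist": 0, "jaw": 0}])

```text
clock: 11.3
position: [0.485, -0.2155, 0.2222]
eef_rot: [0.739, -0.674, -0.001, 0.001]
force: [0.2, -0.7, 0.5]
grip_width: 0.0853
```

Emit:
step_arm(moves=[{"xyz": [4.3, 2.4, 1], "twist": 0, "jaw": 0}, {"xyz": [8.6, 4.8, 4], "twist": 0, "jaw": 0}, {"xyz": [13.3, 7.1, 7], "twist": 0, "jaw": 0}, {"xyz": [13.3, 7.1, 10], "twist": 0, "jaw": 0}, {"xyz": [13.3, 7.1, 10], "twist": 0, "jaw": 0}])

```text
clock: 11.8
position: [0.4206, -0.3539, 0.1165]
eef_rot: [0.736, -0.677, -0.008, 0.002]
force: [-0.0, 0.5, -0.4]
grip_width: 0.0854
```

```bash
python3 -c "
from meas import *
o,im=grab('wrist','w13');cv2.imwrite('pics/w13b.png',bright(im)[:,:,::-1])
c=cloud(o,im);m=(np.hypot(c[...,0]-.43,c[...,1]+.353)<.05)&(c[...,2]>.035)&(c[...,2]<.045)
k=contour(m);p=onplane(o,im,k,.04)[:,:2];cc,r,n=rcirc(p);print(m.sum(),cc,r,n,rcirc(c[m][:,:2],k=.003));to([cc[0],cc[1],0.0],-88)"

```

```text
478 [ 0.43019886 -0.355423  ] 0.021131744252795962 124 (array([ 0.43024452, -0.35544547]), np.float64(0.019952862112748892), 478)
pos [ 0.4245 -0.3522  0.1197] yaw -84.98 q [ 0.96  0.41 -0.41  1.6   0.17  1.18 -0.96] shift cm [ 0.45 -0.63 11.96] twist 3.0 t 11.85 F [1.3 1.1 0.9]
```

View pics/w13b.png

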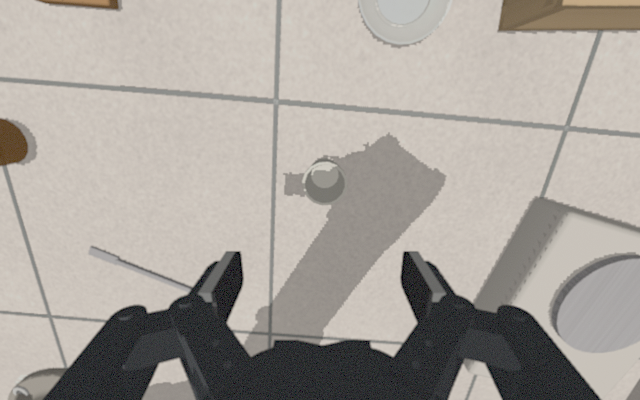

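Emit:
step_arm(moves=[{"xyz": [0.4, -0.6, 3], "twist": 0, "jaw": 0}, {"xyz": [0.4, -0.6, 6], "twist": 0, "jaw": 0}, {"xyz": [0.4, -0.6, 9], "twist": 0, "jaw": 0}, {"xyz": [0.4, -0.6, 9], "twist": 0, "jaw": 0}, {"xyz": [0.4, -0.6, 9], "twist": 0, "jaw": 0}])

```text
clock: 12.35
position: [0.4367, -0.3551, 0.0353]
eef_rot: [0.739, -0.673, 0.001, -0.001]
force: [0.3, -0.3, 1.3]
grip_width: 0.0856
```

```bash
python3 -c "
from meas import *
o,im=grab('wrist','w14');cv2.imwrite('pics/w14b.png',bright(im)[:,:,::-1])
c=cloud(o,im);m=(np.hypot(c[...,0]-.43,c[...,1]+.355)<.05)&(c[...,2]>.032)&(c[...,2]<.048)
k=contour(m);p=onplane(o,im,k,.04)[:,:2];cc,r,n=rcirc(p);print(m.sum(),cc,r,n,rcirc(c[m][:,:2],k=.003));to([cc[0],cc[1],-0.03])"

```

```text
1172 [ 0.4308847  -0.35540419] 0.021607304099361492 171 (array([ 0.43057769, -0.35540596]), np.float64(0.01983684966791515), 1172)
pos [ 0.4374 -0.3561  0.0363] yaw -84.66 q [ 0.94  0.51 -0.39  1.68  0.22  0.99 -1.01] shift cm [-0.14  0.66  6.62] twist 0 t 12.4 F [ 1.3 -0.4 -0.1]
```

View pics/w14b.png

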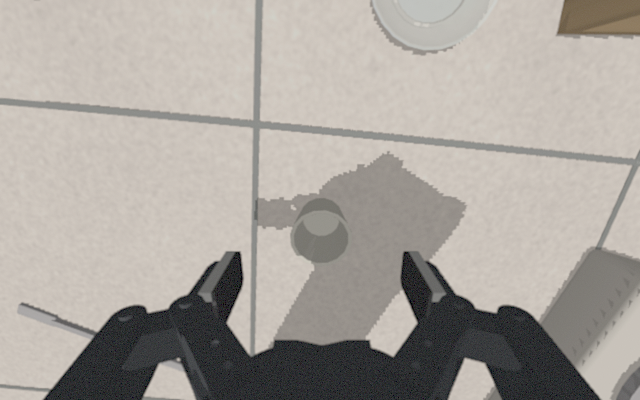

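Emit:
step_arm(moves=[{"xyz": [-0.1, 0.6, 1], "twist": 0, "jaw": 0}, {"xyz": [-0.1, 0.6, 3], "twist": 0, "jaw": 0}, {"xyz": [-0.1, 0.6, 5], "twist": 0, "jaw": 0}, {"xyz": [-0.1, 0.6, 6.5], "twist": 0, "jaw": 0}, {"xyz": [-0.1, 0.6, 6.5], "twist": 0, "jaw": 0}])

```text
clock: 12.9
position: [0.4273, -0.3552, -0.0322]
eef_rot: [0.739, -0.674, -0.002, 0.0]
force: [0.1, 0.3, -0.2]
grip_width: 0.0857
```

```bash
python3 -c "
from meas import *
o,im=grab('wrist','w15');cv2.imwrite('pics/w15b.png',bright(im)[:,:,::-1])
print(proj(o,im,[.4306,-.3554,.04]));to([.4306,-.3554,-0.03])"

```

```text
[[321.70439747 287.77585733]]
pos [ 0.4284 -0.3558 -0.031 ] yaw -84.78 q [ 0.93  0.59 -0.36  1.75  0.26  0.86 -1.03] shift cm [-0.02 -0.22 -0.1 ] twist 0 t 12.95 F [-0.3  0.1  0.5]
```

View pics/w15b.png

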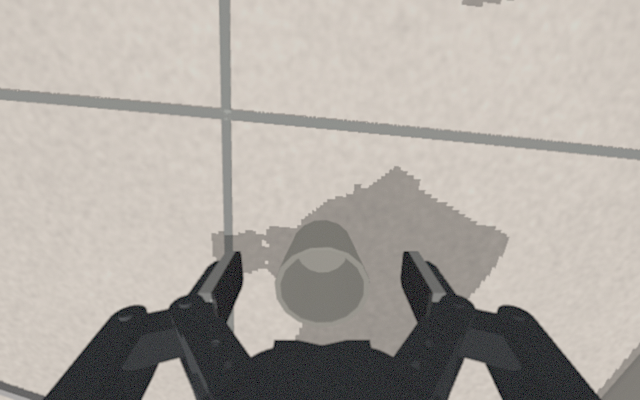

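Crucible rim at (320,286), centred between the fingers. Gripping.

Emit:
step_arm(moves=[{"xyz": [0, -0.2, 0], "twist": 0, "jaw": 0.3}, {"xyz": [0, -0.2, 0], "twist": 0, "jaw": 0.5}, {"xyz": [0, -0.2, 0], "twist": 0, "jaw": 0.7}, {"xyz": [0, -0.2, 0], "twist": 0, "jaw": 0.7}, {"xyz": [0, -0.2, 0], "twist": 0, "jaw": 0.7}])

```text
clock: 13.45
position: [0.4319, -0.3562, -0.0297]
eef_rot: [0.739, -0.674, 0.001, -0.0]
force: [-1.0, 1.0, 5.9]
grip_width: 0.0407
```

Emit:
step_arm(moves=[{"xyz": [0, 0, 0], "twist": 0, "jaw": 0.7}, {"xyz": [0, 0, -3], "twist": 0, "jaw": 0.7}, {"xyz": [0, 0, -7], "twist": 0, "jaw": 0.7}, {"xyz": [0, 0, -12], "twist": 0, "jaw": 0.7}, {"xyz": [0, 0, -17], "twist": 0, "jaw": 0.7}])

```text
clock: 13.95
position: [0.4302, -0.3552, 0.1401]
eef_rot: [0.739, -0.674, -0.001, 0.0]
force: [1.4, -1.4, -0.7]
grip_width: 0.0409
```

```bash
python3 -c "
from meas import *
o,im=grab('wrist','w16');cv2.imwrite('pics/w16b.png',bright(im)[:,:,::-1]);print(o['grip_width'])
to([.5855,.011,.15],-84.7)"

```

```text
0.040906712000673015
pos [ 0.4358 -0.359   0.1502] yaw -84.78 q [ 0.97  0.39 -0.42  1.55  0.17  1.22 -0.96] shift cm [-35.48 -18.28  -0.19] twist -0.1 t 14.0 F [ 2.  -1.9  4.9]
```

View pics/w16b.png

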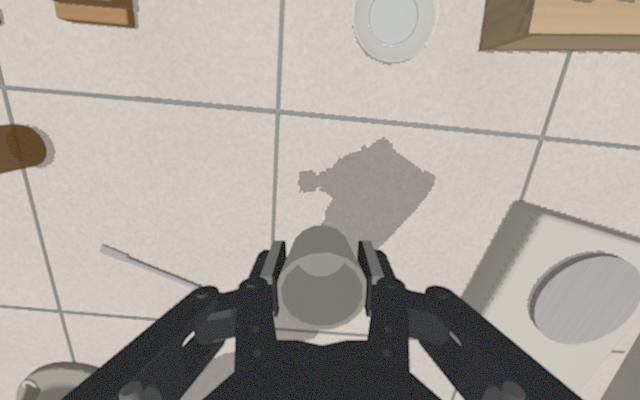

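Emit:
step_arm(moves=[{"xyz": [-4.2, -2.2, 0], "twist": 0, "jaw": 0.7}, {"xyz": [-8.4, -4.4, 0], "twist": 0, "jaw": 0.7}, {"xyz": [-12.6, -6.6, 0], "twist": 0, "jaw": 0.7}, {"xyz": [-16.8, -8.8, 0], "twist": 0, "jaw": 0.7}, {"xyz": [-21, -11, 0], "twist": 0, "jaw": 0.7}])

```text
clock: 14.5
position: [0.5215, -0.135, 0.1387]
eef_rot: [0.738, -0.674, 0.0, 0.0]
force: [1.2, 0.5, -0.7]
grip_width: 0.0406
```

Emit:
step_arm(moves=[{"xyz": [-4.2, -2.2, 0], "twist": 0, "jaw": 0.7}, {"xyz": [-8.4, -4.4, 0], "twist": 0, "jaw": 0.7}, {"xyz": [-12, -6, 0], "twist": 0, "jaw": 0.7}, {"xyz": [-14, -7, 0], "twist": 0, "jaw": 0.7}, {"xyz": [-14, -7, 2], "twist": 0, "jaw": 0.7}])

```text
clock: 15.0
position: [0.5814, 0.0165, 0.1214]
eef_rot: [0.741, -0.671, 0.001, -0.004]
force: [0.9, 0.3, -1.6]
grip_width: 0.0408
```

Emit:
step_arm(moves=[{"xyz": [0, 0, 2], "twist": 0, "jaw": 0.7}, {"xyz": [0, 0, 4], "twist": 0, "jaw": 0.7}, {"xyz": [0, 0, 4], "twist": 0, "jaw": 0.7}])

```text
clock: 15.3
position: [0.5751, 0.0086, 0.0754]
eef_rot: [0.739, -0.674, -0.003, 0.003]
force: [-1.4, -0.1, -1.7]
grip_width: 0.0408
```

```bash
python3 -c "
from meas import *
o,im=grab('wrist','w17');cv2.imwrite('pics/w17b.png',bright(im)[:,:,::-1]);print(o['grip_width'])
c=cloud(o,im);m=comp(orange(im),proj(o,im,[.587,.011,.016])[0],40);k=contour(m);print(k.min(0),k.max(0))
to([.5855,.011,.0],-84.7)"

```

```text
0.040840197295445406
[293. 161.] [347. 213.]
pos [0.5767 0.0089 0.0773] yaw -84.77 q [ 0.33  0.51 -0.53  1.59  0.28  1.12 -1.75] shift cm [-0.13 -0.93  7.73] twist -0.1 t 15.35 F [ 0.  -0.3  0.3]
```

View pics/w17b.png

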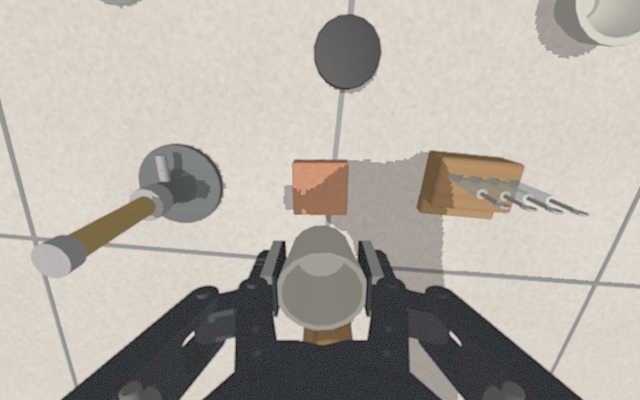

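```bash
cat >> meas.py <<'E'
def padtool(f,uv=None):
    o,im=ld(f);c=cloud(o,im);b=-.0003
    m=comp(orange(im)&(c[...,2]>.011)&(c[...,2]<.021),uv if uv is not None else proj(o,im,[.586,.011,.016])[0],40)
    r=rect(o,im,m,.016+b);p=np.array([r[0][0]/1000,r[0][1]/1000,.016]);M=R.from_quat(o['eef_rot']).as_matrix()
    print('pad w',r,'tool',(M.T@(p-o['position'])).round(4),'pos',o['position'].round(4))
E
python3 -c "
from meas import *
padtool('w17')
o,im=ld('w17');b=bright(im)
print(toolxy(o,im,[[278,288],[366,288],[321,252],[321,328]],-.070).round(4))
cv2.imwrite('pics/w17c.png',cv2.resize(b[215:345,250:390],None,fx=5,fy=4.5)[:,:,::-1])"

```

```text
pad w ((585.5575561523438, 10.848848342895508), (48.50843048095703, 47.752201080322266), 5.222428321838379) tool [-0.0012 -0.0111  0.0594] pos [0.5751 0.0086 0.0754]
[[-0.0198 -0.0013 -0.07  ]
 [ 0.0208 -0.0013 -0.07  ]
 [ 0.0001 -0.0201 -0.07  ]
 [ 0.0001  0.0219 -0.07  ]]
```

View pics/w17c.png

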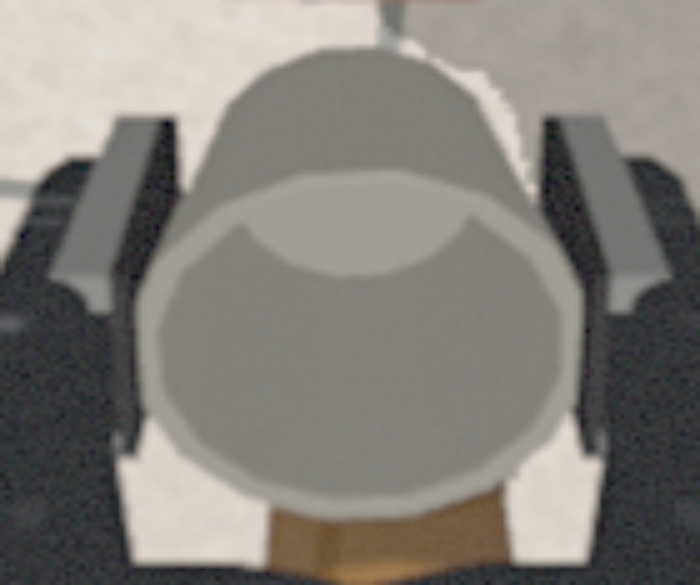

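Emit:
step_arm(moves=[{"xyz": [-0.1, -1.2, 2], "twist": 0, "jaw": 0.7}, {"xyz": [-0.1, -1.2, 4], "twist": 0, "jaw": 0.7}, {"xyz": [-0.1, -1.2, 6], "twist": 0, "jaw": 0.7}, {"xyz": [-0.1, -1.2, 6], "twist": 0, "jaw": 0.7}, {"xyz": [-0.1, -1.2, 6], "twist": 0, "jaw": 0.7}])

```text
clock: 15.85
position: [0.5909, 0.0113, 0.0201]
eef_rot: [0.739, -0.674, 0.0, -0.001]
force: [0.8, 0.4, -0.1]
grip_width: 0.0409
```

```bash
python3 -c "
from meas import *
o,im=grab('wrist','w18');cv2.imwrite('pics/w18b.png',bright(im)[:,:,::-1])
to([.5855,.011,-.014],-84.7)
padtool('w18')"

```

```text
pos [0.5916 0.0115 0.0207] yaw -84.78 q [ 0.3   0.6  -0.5   1.61  0.32  1.02 -1.78] shift cm [-0.01  0.62  3.47] twist -0.1 t 15.9 F [ 0.8  0.2 -0. ]
pad w ((590.908935546875, 11.256210327148438), (39.05514144897461, 47.60607147216797), 4.739950656890869) tool [0.0001 0.     0.0041] pos [0.5909 0.0113 0.0201]
```

View pics/w18b.png

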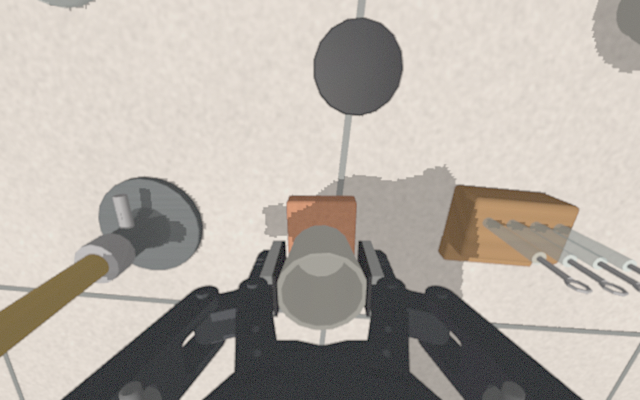

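Emit:
step_arm(moves=[{"xyz": [0, 0.4, 1], "twist": 0, "jaw": 0.7}, {"xyz": [0, 0.4, 2], "twist": 0, "jaw": 0.7}, {"xyz": [0, 0.4, 2.5], "twist": 0, "jaw": 0.7}, {"xyz": [0, 0.4, 2.8], "twist": 0, "jaw": 0.7}, {"xyz": [0, 0.4, 2.8], "twist": 0, "jaw": 0.7}])

```text
clock: 16.4
position: [0.5857, 0.0109, -0.0097]
eef_rot: [0.739, -0.674, -0.0, 0.0]
force: [0.4, -0.0, -0.9]
grip_width: 0.0409
```

```bash
python3 -c "
from meas import *
o,im=grab('wrist','w19');cv2.imwrite('pics/w19b.png',bright(im)[:,:,::-1])
to([.5855,.011,-.014],-84.7)
padtool('w19')
o,im=grab('side','s19');cv2.imwrite('pics/s19.png',cv2.resize(bright(im)[130:270,240:440],None,fx=4,fy=4)[:,:,::-1])"

```

```text
pos [ 0.5861  0.011  -0.0093] yaw -84.77 q [ 0.29  0.63 -0.49  1.65  0.34  0.96 -1.8 ] shift cm [-0.01  0.06  0.47] twist -0.1 t 16.45 F [ 0.1  0.3 -0.5]
pad w ((594.3795166015625, 11.66878890991211), (32.671356201171875, 47.942081451416016), 3.91574764251709) tool [ 0.     -0.0087 -0.0257] pos [ 0.5857  0.0109 -0.0097]
```

View pics/w19b.png

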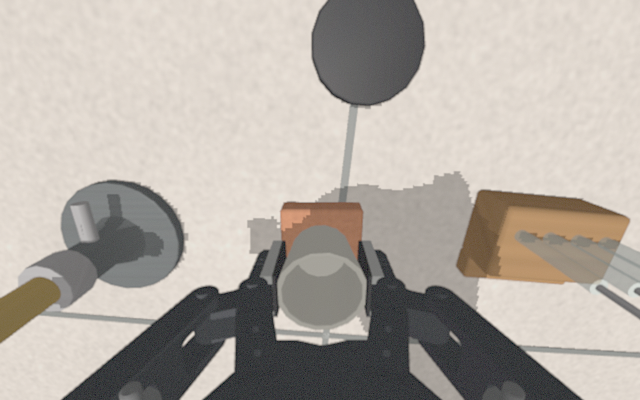

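View pics/s19.png

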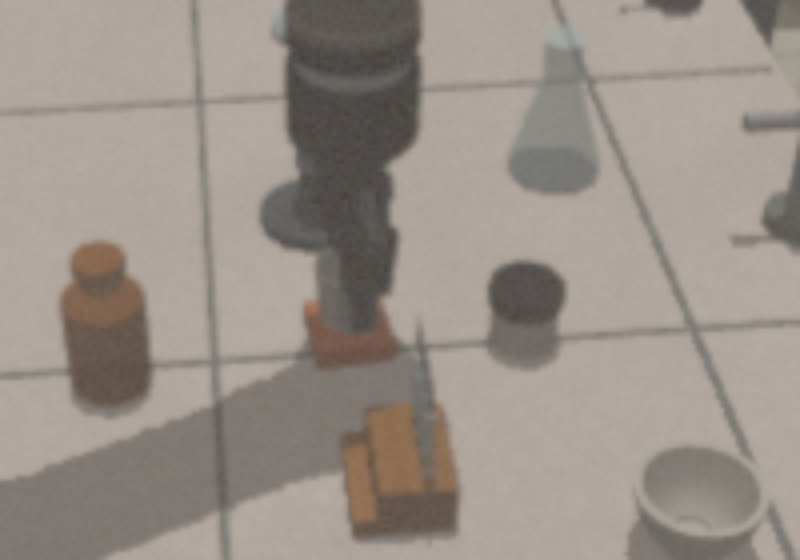

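Emit:
step_arm(moves=[{"xyz": [0, -0.2, 0.2], "twist": 0, "jaw": 0.7}, {"xyz": [0, -0.2, 0.4], "twist": 0, "jaw": 0.7}, {"xyz": [0, -0.2, 0.4], "twist": 0, "jaw": 0.7}])

```text
clock: 16.8
position: [0.588, 0.0111, -0.0133]
eef_rot: [0.739, -0.674, -0.0, 0.0]
force: [-0.3, -1.3, -0.5]
grip_width: 0.0407
```

```bash
python3 -c "
from meas import *
o,im=grab('wrist','w20')
to([.5855,.011,-.014],-84.7)
padtool('w20')"

```

```text
pos [ 0.5881  0.0111 -0.0132] yaw -84.77 q [ 0.29  0.64 -0.48  1.64  0.35  0.95 -1.8 ] shift cm [-0.01  0.26  0.08] twist -0.1 t 16.85 F [-0.5 -0.1  0. ]
pad w ((597.1072998046875, 11.768651962280273), (28.222549438476562, 47.67776870727539), 2.5293123722076416) tool [ 0.0002 -0.0091 -0.0293] pos [ 0.588   0.0111 -0.0133]
```

Emit:
step_arm(moves=[{"xyz": [0, 0, 0.2], "twist": 0, "jaw": 0.7}, {"xyz": [0, 0, 0.2], "twist": 0, "jaw": 0.7}])

```text
clock: 17.05
position: [0.5887, 0.0112, -0.0137]
eef_rot: [0.739, -0.674, 0.001, -0.0]
force: [-2.3, 0.1, 5.5]
grip_width: 0.0411
```

Emit:
step_arm(moves=[{"xyz": [0, 0, 0], "twist": 0, "jaw": 0.45}, {"xyz": [0, 0, 0], "twist": 0, "jaw": 0.3}, {"xyz": [0, 0, 0], "twist": 0, "jaw": 0.2}, {"xyz": [0, 0, 0], "twist": 0, "jaw": 0.2}])

```text
clock: 17.45
position: [0.588, 0.0111, -0.0152]
eef_rot: [0.739, -0.674, -0.0, 0.0]
force: [0.3, 0.5, 0.8]
grip_width: 0.0682
```

Emit:
step_arm(moves=[{"xyz": [0, 0, -3], "twist": 0, "jaw": 0.2}, {"xyz": [0, 0, -7], "twist": 0, "jaw": 0.2}, {"xyz": [0, 0, -12], "twist": 0, "jaw": 0}, {"xyz": [0, 0, -17], "twist": 0, "jaw": 0}, {"xyz": [0, 0, -21], "twist": 0, "jaw": 0}])

```text
clock: 17.95
position: [0.5888, 0.0115, 0.1983]
eef_rot: [0.739, -0.674, 0.001, -0.001]
force: [0.8, 0.2, 0.1]
grip_width: 0.0856
```

Emit:
step_arm(moves=[{"xyz": [0, 0, -2], "twist": 0, "jaw": 0}, {"xyz": [0, 0, -2], "twist": 0, "jaw": 0}, {"xyz": [0, 0, -2], "twist": 0, "jaw": 0}])

```text
clock: 18.25
position: [0.5879, 0.0111, 0.2144]
eef_rot: [0.739, -0.674, -0.0, 0.0]
force: [-0.2, -0.4, -1.4]
grip_width: 0.0852
```

```bash
python3 -c "
from meas import *
o,im=grab('wrist','w21');cv2.imwrite('pics/w21b.png',bright(im)[:,:,::-1])
o,im,cb,cs,ys,b,tool=station('w21');mid=(cb+cs)/2;print('mid',mid)
c=cloud(o,im);k=(np.hypot(c[...,0]-mid[0],c[...,1]-mid[1])<.05)&(c[...,2]>.051)&(c[...,2]<.062);print('cruc rim',k.sum(),rcirc(onplane(o,im,contour(k),.056)[:,:2]),c[k].mean(0))
p=orange(im)&(abs(c[...,2]-.016)<.004)&(np.hypot(c[...,0]-mid[0],c[...,1]-mid[1])<.045);print('pad',rect(o,im,p,.016))
bm=(np.hypot(c[...,0]-.437,c[...,1]+.01)<.04)&(c[...,2]>.086);print('stopper',bm.sum(),rcirc(onplane(o,im,contour(bm),.094)[:,:2]))
to([.437,-.01,.2])"

```

```text
bench z -0.0003
burner r 0.0372 144
stand top ((605.2630004882812, -116.73665618896484), (67.68954467773438, 43.827186584472656), 89.77684783935547)
burner w [0.5748 0.1394] stand w [ 0.5993 -0.1167] yaw -0.22 dist 0.2572
mid [0.58703989 0.01132091]
cruc rim 271 (array([0.58709179, 0.01150136]), np.float64(0.02094145846322922), 94) [0.5854022  0.01195373 0.05509104]
pad ((598.806884765625, 11.661161422729492), (19.332115173339844, 45.50673294067383), 5.215158939361572)
stopper 463 (array([ 0.44052646, -0.00967815]), np.float64(0.016529822914233373), 68)
pos [0.5872 0.0109 0.2133] yaw -84.77 q [ 0.32  0.44 -0.55  1.35  0.23  1.42 -1.7 ] shift cm [ 0.71 15.14  1.38] twist 0 t 18.3 F [ 0.7 -0.3 -0.3]
```

View pics/w21b.png

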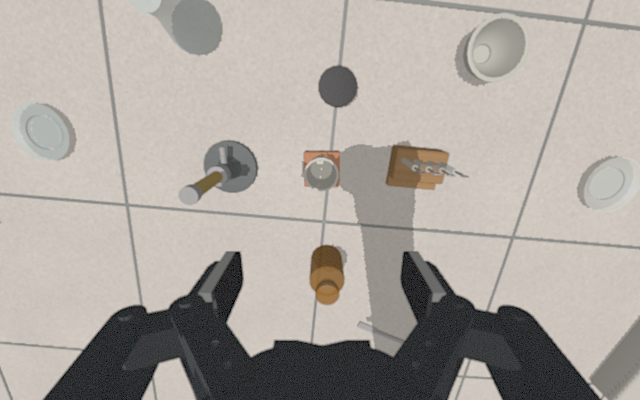

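Crucible rim measures (0.5871,0.0115), which coincides with the mid-point. Next is the bottle, with its stopper at (327,291) → (0.4405,−0.0097).

Emit:
step_arm(moves=[{"xyz": [0.7, 4, 0], "twist": 0, "jaw": 0}, {"xyz": [0.7, 8, 2], "twist": 0, "jaw": 0}, {"xyz": [0.7, 11, 5], "twist": 0, "jaw": 0}, {"xyz": [0.7, 14.8, 8], "twist": 0, "jaw": 0}, {"xyz": [0.7, 14.8, 10], "twist": 0, "jaw": 0}])

```text
clock: 18.8
position: [0.4295, -0.0107, 0.1088]
eef_rot: [0.738, -0.674, -0.006, 0.007]
force: [0.6, -0.7, 0.1]
grip_width: 0.0857
```

Emit:
step_arm(moves=[{"xyz": [0, 0, 0], "twist": 0, "jaw": 0}, {"xyz": [0, 0, 0], "twist": 0, "jaw": 0}])

```text
clock: 19.0
position: [0.4416, -0.0093, 0.1147]
eef_rot: [0.739, -0.674, -0.0, -0.0]
force: [0.6, 0.1, 0.8]
grip_width: 0.0856
```

```bash
python3 -c "
from meas import *
o,im=grab('wrist','w22');cv2.imwrite('pics/w22b.png',bright(im)[:,:,::-1])
c=cloud(o,im)
bm=(np.hypot(c[...,0]-.44,c[...,1]+.01)<.04)&(c[...,2]>.086)&(c[...,2]<.102);print('stopper',bm.sum(),c[bm].mean(0));r=rcirc(onplane(o,im,contour(bm),.094)[:,:2]);print(r)
to([r[0][0],r[0][1],-.008])"

```

```text
stopper 1270 [ 0.43898322 -0.0098785   0.09322455]
(array([ 0.43897619, -0.00985649]), np.float64(0.01590884799167271), 113)
pos [ 0.443  -0.0091  0.1157] yaw -84.76 q [ 0.49  0.2  -0.58  1.89  0.12  1.08 -1.62] shift cm [ 0.05  0.43 12.37] twist 0 t 19.05 F [ 0.2 -0.   0.2]
```

View pics/w22b.png

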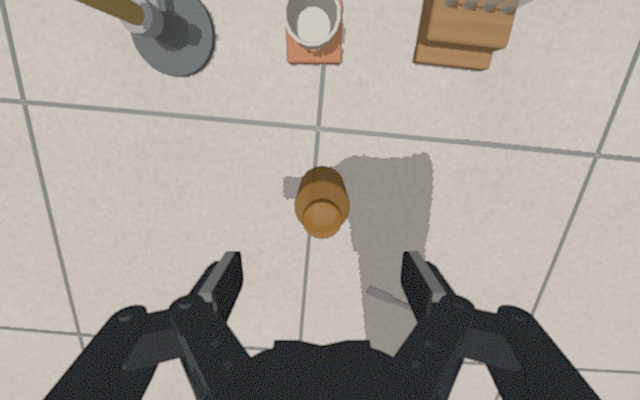

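Emit:
step_arm(moves=[{"xyz": [0.05, 0.4, 3], "twist": 0, "jaw": 0}, {"xyz": [0.05, 0.4, 6], "twist": 0, "jaw": 0}, {"xyz": [0.05, 0.4, 9], "twist": 0, "jaw": 0}, {"xyz": [0.05, 0.4, 9], "twist": 0, "jaw": 0}, {"xyz": [0.05, 0.4, 9], "twist": 0, "jaw": 0}])

```text
clock: 19.55
position: [0.4393, -0.0097, 0.026]
eef_rot: [0.739, -0.674, 0.0, -0.001]
force: [0.9, -0.3, 0.3]
grip_width: 0.0855
```

```bash
python3 -c "
from meas import *
o,im=grab('wrist','w23');cv2.imwrite('pics/w23b.png',bright(im)[:,:,::-1])
print(proj(o,im,[.439,-.0099,.094]))
to([.439,-.0099,-.008])"

```

```text
[[321.05967834 287.93075727]]
pos [ 0.44   -0.0098  0.0267] yaw -84.76 q [ 0.45  0.32 -0.55  2.01  0.22  0.86 -1.7 ] shift cm [-0.    0.11  3.47] twist 0 t 19.6 F [ 0.5 -0.2  0.7]
```

View pics/w23b.png

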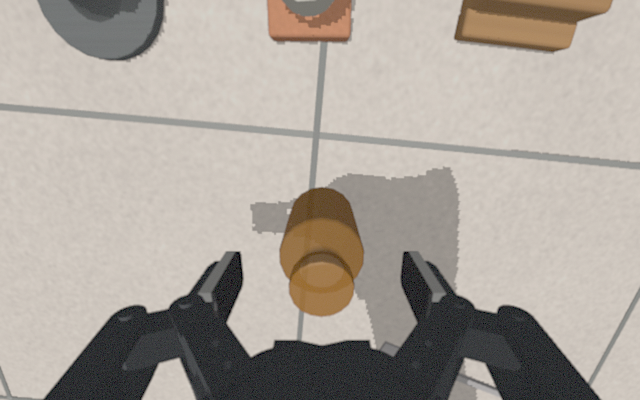

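Bottle stopper at (321,284), centred. Going down and gripping.

Emit:
step_arm(moves=[{"xyz": [0, 0.05, 1.5], "twist": 0, "jaw": 0}, {"xyz": [0, 0.05, 3], "twist": 0, "jaw": 0}, {"xyz": [0, 0.05, 3.4], "twist": 0, "jaw": 0.2}, {"xyz": [0, 0.05, 3.4], "twist": 0, "jaw": 0.4}, {"xyz": [0, 0.05, 3.4], "twist": 0, "jaw": 0.6}])

```text
clock: 20.1
position: [0.4389, -0.0101, -0.0073]
eef_rot: [0.739, -0.674, 0.001, -0.001]
force: [1.6, -0.0, -2.8]
grip_width: 0.0483
```

Emit:
step_arm(moves=[{"xyz": [0, 0, 0], "twist": 0, "jaw": 0.7}, {"xyz": [0, 0, 0], "twist": 0, "jaw": 0.7}, {"xyz": [0, 0, 0], "twist": 0, "jaw": 0.7}])

```text
clock: 20.4
position: [0.439, -0.0101, -0.0074]
eef_rot: [0.739, -0.674, 0.001, -0.001]
force: [-0.3, -0.1, 6.8]
grip_width: 0.0489
```

Emit:
step_arm(moves=[{"xyz": [0, 0, -2], "twist": 0, "jaw": 0.7}, {"xyz": [0, 0, -6], "twist": 0, "jaw": 0.7}, {"xyz": [0, 0, -10], "twist": 0, "jaw": 0.7}, {"xyz": [0, 0, -14], "twist": 0, "jaw": 0.7}, {"xyz": [0, 0, -17], "twist": 0, "jaw": 0.7}])

```text
clock: 20.9
position: [0.4374, -0.0101, 0.1635]
eef_rot: [0.739, -0.674, 0.001, -0.001]
force: [0.6, -0.5, -2.2]
grip_width: 0.0481
```

```bash
python3 -c "
from meas import *
o,im=grab('wrist','w24');cv2.imwrite('pics/w24b.png',bright(im)[:,:,::-1])
to([.5653,.2403,.16])"

```

```text
pos [ 0.4409 -0.01    0.1678] yaw -84.76 q [ 0.52  0.14 -0.59  1.83  0.08  1.19 -1.58] shift cm [-23.79 -14.66   0.87] twist 0 t 20.95 F [ 0.6 -0.4  1.2]
```

View pics/w24b.png

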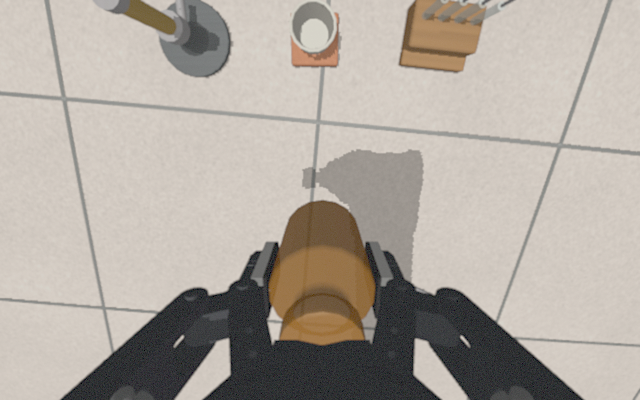

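Emit:
step_arm(moves=[{"xyz": [-4.5, -0.5, 0], "twist": 0, "jaw": 0.7}, {"xyz": [-9, -1, 0], "twist": 0, "jaw": 0.7}, {"xyz": [-13.5, -2, 0], "twist": 0, "jaw": 0.7}, {"xyz": [-18, -4, 0], "twist": 0, "jaw": 0.7}, {"xyz": [-22, -6, 0], "twist": 0, "jaw": 0.7}])

```text
clock: 21.45
position: [0.4762, 0.2163, 0.1608]
eef_rot: [0.739, -0.674, 0.0, 0.0]
force: [-0.3, -0.5, -1.2]
grip_width: 0.0486
```

Emit:
step_arm(moves=[{"xyz": [-1.8, -3, 0], "twist": 0, "jaw": 0.7}, {"xyz": [-1.8, -6, 1], "twist": 0, "jaw": 0.7}, {"xyz": [-1.8, -8.7, 4], "twist": 0, "jaw": 0.7}, {"xyz": [-1.8, -8.7, 7], "twist": 0, "jaw": 0.7}, {"xyz": [-1.8, -8.7, 8], "twist": 0, "jaw": 0.7}])

```text
clock: 21.95
position: [0.5592, 0.2379, 0.0762]
eef_rot: [0.738, -0.674, -0.002, 0.004]
force: [-0.5, -0.7, -2.8]
grip_width: 0.048
```

Emit:
step_arm(moves=[{"xyz": [0, 0, 0], "twist": 0, "jaw": 0.7}, {"xyz": [0, 0, 0], "twist": 0, "jaw": 0.7}])

```text
clock: 22.15
position: [0.5617, 0.2408, 0.0822]
eef_rot: [0.739, -0.674, 0.0, -0.001]
force: [-0.7, -0.0, -2.0]
grip_width: 0.0484
```

```bash
python3 -c "
from meas import *
o,im=grab('wrist','w25');cv2.imwrite('pics/w25b.png',bright(im)[:,:,::-1])
to([.5653,.2403,0])"

```

```text
pos [0.5622 0.2412 0.083 ] yaw -84.73 q [-0.01  0.6  -0.65  1.48  0.38  1.18 -2.2 ] shift cm [ 0.12 -0.27  8.3 ] twist 0 t 22.2 F [ 0.3 -0.5 -0.7]
```

View pics/w25b.png

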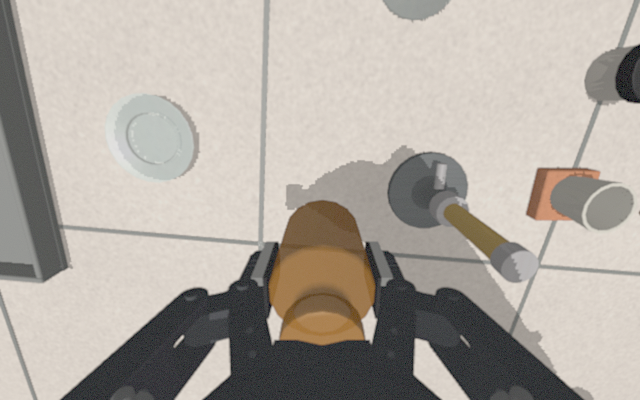

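```bash
cat >> meas.py <<'E'
def burn(f):
    o,im=ld(f);c=cloud(o,im);b=-.0003
    m=(np.hypot(c[...,0]-.5745,c[...,1]-.140)<.05)&(c[...,2]>.006)&(c[...,2]<.0135)
    k=comp(m,proj(o,im,[.575,.141,.01])[0],60);q=onplane(o,im,contour(k),.0097)[:,:2];r=rcirc(q)
    M=R.from_quat(o['eef_rot']).as_matrix();t=M.T@np.r_[r[0]-o['position'][:2],0-o['position'][2]]
    print('burner w',r,'tool',t.round(4),'pos',o['position'].round(4));return r[0]
E
python3 -c "
from meas import *
burn('w25');o,im=ld('w25')
print(toolxy(o,im,[[270,290],[375,290]],-.07))"
```

```text
burner w (array([0.57483014, 0.14092907]), np.float64(0.037226235192654195), 198) tool [ 0.1007 -0.0038  0.0821] pos [0.5617 0.2408 0.0822]
[[-0.02351991 -0.00019195 -0.07      ]
 [ 0.02506305 -0.00017209 -0.07      ]]
```

Emit:
step_arm(moves=[{"xyz": [0.05, -0.3, 2], "twist": 0, "jaw": 0.7}, {"xyz": [0.05, -0.3, 4], "twist": 0, "jaw": 0.7}, {"xyz": [0.05, -0.3, 6], "twist": 0, "jaw": 0.7}, {"xyz": [0.05, -0.3, 7.5], "twist": 0, "jaw": 0.7}, {"xyz": [0.05, -0.3, 7.5], "twist": 0, "jaw": 0.7}])

```text
clock: 22.7
position: [0.5637, 0.2392, 0.005]
eef_rot: [0.739, -0.674, -0.0, 0.001]
force: [0.2, 0.4, -1.4]
grip_width: 0.0484
```

Emit:
step_arm(moves=[{"xyz": [0, 0, 0], "twist": 0, "jaw": 0.7}])

```text
clock: 22.8
position: [0.5653, 0.2404, 0.0071]
eef_rot: [0.739, -0.674, 0.0, -0.001]
force: [-0.3, 1.0, -2.4]
grip_width: 0.0484
```

```bash
python3 -c "
from meas import *
o,im=grab('wrist','w26');cv2.imwrite('pics/w26b.png',bright(im)[:,:,::-1])
burn('w26');to([.5653,.2403,-.007])"

```

```text
burner w (array([0.57475988, 0.1410195 ]), np.float64(0.03747719135376694), 265) tool [ 0.0998 -0.0003  0.007 ] pos [0.5653 0.2404 0.0071]
pos [0.5658 0.2408 0.0076] yaw -84.77 q [-0.03  0.68 -0.61  1.55  0.43  1.05 -2.23] shift cm [0.04 0.06 1.46] twist 0 t 22.85 F [ 0.   0.8 -2.9]
```

View pics/w26b.png

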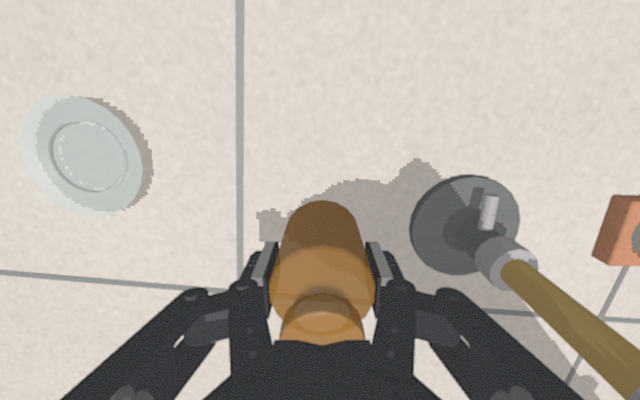

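Spot on (burner at tool x = 99.8 mm). Lowering 1.4–1.6 cm.

Emit:
step_arm(moves=[{"xyz": [0, 0, 0.6], "twist": 0, "jaw": 0.7}, {"xyz": [0, 0, 1.1], "twist": 0, "jaw": 0.7}, {"xyz": [0, 0, 1.4], "twist": 0, "jaw": 0.7}, {"xyz": [0, 0, 1.4], "twist": 0, "jaw": 0.7}, {"xyz": [0, 0, 1.4], "twist": 0, "jaw": 0.7}])

```text
clock: 23.35
position: [0.5647, 0.2399, -0.0073]
eef_rot: [0.739, -0.674, 0.0, 0.0]
force: [-2.2, -2.1, 4.6]
grip_width: 0.0481
```

```bash
python3 -c "
from meas import *
o,im=grab('wrist','w27')
burn('w27');to([.5653,.2403,-.008])"

```

```text
burner w (array([0.57484941, 0.14129911]), np.float64(0.037408482613146415), 284) tool [ 0.0991 -0.0011 -0.0072] pos [ 0.5647  0.2399 -0.0073]
pos [ 0.5648  0.2399 -0.0073] yaw -84.78 q [-0.03  0.7  -0.61  1.56  0.45  1.02 -2.24] shift cm [-0.04 -0.06  0.07] twist 0 t 23.4 F [-2.  -2.   4.7]
```

Emit:
step_arm(moves=[{"xyz": [0, 0, 0], "twist": 0, "jaw": 0.45}, {"xyz": [0, 0, 0], "twist": 0, "jaw": 0.3}, {"xyz": [0, 0, 0], "twist": 0, "jaw": 0.2}, {"xyz": [0, 0, 0], "twist": 0, "jaw": 0.2}])

```text
clock: 23.8
position: [0.5648, 0.2401, -0.0083]
eef_rot: [0.739, -0.674, -0.0, -0.0]
force: [-0.3, 0.6, 0.7]
grip_width: 0.0679
```

Emit:
step_arm(moves=[{"xyz": [0, 0, -3], "twist": 0, "jaw": 0.2}, {"xyz": [0, 0, -7], "twist": 0, "jaw": 0.2}, {"xyz": [0, 0, -12], "twist": 0, "jaw": 0.2}, {"xyz": [0, 0, -17], "twist": 0, "jaw": 0.2}, {"xyz": [0, 0, -20], "twist": 0, "jaw": 0}])

```text
clock: 24.3
position: [0.5662, 0.2414, 0.1966]
eef_rot: [0.739, -0.674, 0.001, -0.003]
force: [0.7, -0.2, 0.1]
grip_width: 0.0808
```

Emit:
step_arm(moves=[{"xyz": [0, 0, -1], "twist": 0, "jaw": 0}, {"xyz": [0, 0, -1], "twist": 0, "jaw": 0}])

```text
clock: 24.5
position: [0.5655, 0.2407, 0.2034]
eef_rot: [0.739, -0.674, 0.001, -0.002]
force: [0.5, 0.0, -0.7]
grip_width: 0.0852
```

```bash
python3 -c "
from meas import *
o,im=grab('wrist','w28');cv2.imwrite('pics/w28b.png',bright(im)[:,:,::-1])
cb=burn('w28');c=cloud(o,im)
bm=(np.hypot(c[...,0]-.565,c[...,1]-.24)<.04)&(c[...,2]>.086)&(c[...,2]<.102);r=rcirc(onplane(o,im,contour(bm),.094)[:,:2]);print('stopper',r,'d',np.linalg.norm(r[0]-cb))
to([.69,.003,.2],-84.7)"

```

```text
burner w (array([0.57460754, 0.14055291]), np.float64(0.03710178455582936), 143) tool [0.1008 0.0007 0.2033] pos [0.5655 0.2407 0.2034]
stopper (array([0.56495813, 0.23961178]), np.float64(0.015583275003221677), 81) d 0.09952773727754492
pos [0.5646 0.2398 0.2012] yaw -84.77 q [-0.01  0.53 -0.68  1.29  0.32  1.43 -2.14] shift cm [ 24.72 -10.33   0.13] twist -0.1 t 24.55 F [ 0.4 -0.  -0.6]
```

View pics/w28b.png

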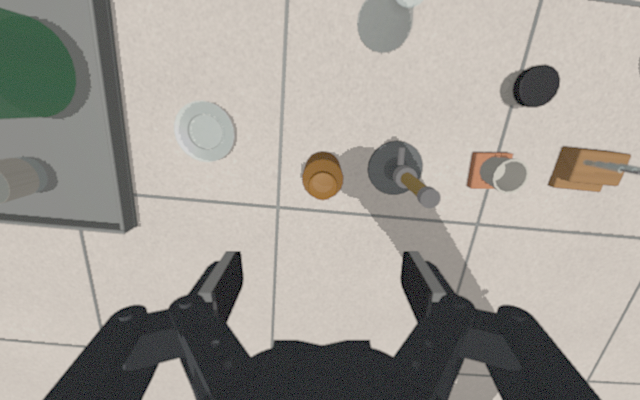

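Bottle is upright at (322,175), 99.5 mm from the burner. Now the jar.

Emit:
step_arm(moves=[{"xyz": [4.5, -1.9, 0], "twist": 0, "jaw": 0}, {"xyz": [9, -3.8, 0], "twist": 0, "jaw": 0}, {"xyz": [13.5, -5.7, 0], "twist": 0, "jaw": 0}, {"xyz": [18, -7.5, 0], "twist": 0, "jaw": 0}, {"xyz": [22, -9.2, 0], "twist": 0, "jaw": 0}])

```text
clock: 25.05
position: [0.6758, 0.0256, 0.1983]
eef_rot: [0.738, -0.675, -0.001, 0.003]
force: [0.2, 0.6, -0.2]
grip_width: 0.0855
```

Emit:
step_arm(moves=[{"xyz": [2.7, -1.1, 2], "twist": 0, "jaw": 0}, {"xyz": [2.7, -1.1, 5], "twist": 0, "jaw": 0}, {"xyz": [2.7, -1.1, 8], "twist": 0, "jaw": 0}, {"xyz": [2.7, -1.1, 8], "twist": 0, "jaw": 0}, {"xyz": [2.7, -1.1, 8], "twist": 0, "jaw": 0}])

```text
clock: 25.55
position: [0.6883, 0.0033, 0.1197]
eef_rot: [0.739, -0.674, -0.002, 0.002]
force: [0.1, 0.4, 0.2]
grip_width: 0.0854
```

```bash
cat >> meas.py <<'E'
def lid(f,g):
    o,im=ld(f);c=cloud(o,im);m=(np.hypot(c[...,0]-g[0],c[...,1]-g[1])<.045)&(c[...,2]>.038)&(c[...,2]<.05)
    k=comp(m,proj(o,im,[g[0],g[1],.044])[0],40);r=rcirc(onplane(o,im,contour(k),.044)[:,:2]);M=R.from_quat(o['eef_rot']).as_matrix()
    print('lid',r,'tool',(M.T@(np.r_[r[0],.044]-o['position'])).round(4),'pos',o['position'].round(4));return r[0]
E
python3 -c "
from meas import *
o,im=grab('wrist','w29');cv2.imwrite('pics/w29b.png',bright(im)[:,:,::-1])
l=lid('w29',(.69,.002));to([l[0],l[1],-.03],-84.7)"

```

```text
lid (array([0.69245626, 0.00157082]), np.float64(0.022846990857519126), 135) tool [ 0.0021 -0.0043  0.0756] pos [0.6883 0.0033 0.1197]
pos [0.6897 0.0038 0.1218] yaw -84.73 q [ 0.29  0.72 -0.6   1.16  0.39  1.37 -1.75] shift cm [ 0.25 -0.26 15.18] twist -0.0 t 25.6 F [-0.6 -1.1  0.5]
```

View pics/w29b.png

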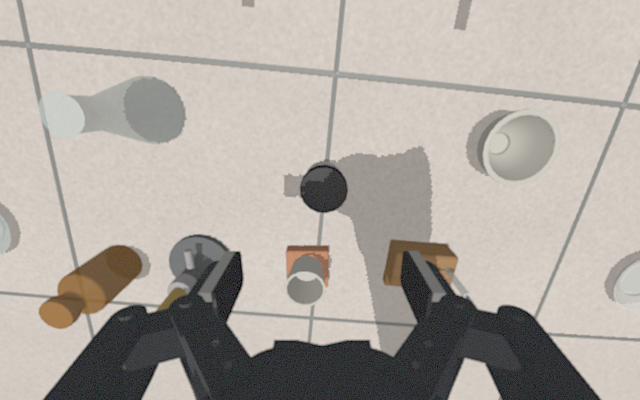

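Emit:
step_arm(moves=[{"xyz": [0.2, -0.4, 3], "twist": 0, "jaw": 0}, {"xyz": [0.2, -0.4, 6], "twist": 0, "jaw": 0}, {"xyz": [0.2, -0.4, 9], "twist": 0, "jaw": 0}, {"xyz": [0.2, -0.4, 9], "twist": 0, "jaw": 0}, {"xyz": [0.2, -0.4, 9], "twist": 0, "jaw": 0}])

```text
clock: 26.1
position: [0.6949, 0.0022, 0.0336]
eef_rot: [0.739, -0.674, 0.001, -0.001]
force: [0.9, 0.1, 1.2]
grip_width: 0.0852
```

```bash
python3 -c "
from meas import *
o,im=grab('wrist','w30');cv2.imwrite('pics/w30b.png',bright(im)[:,:,::-1])
l=lid('w30',(.692,.002));to([l[0],l[1],-.03],-84.7)"

```

```text
lid (array([0.69290911, 0.00161387]), np.float64(0.02313536653838007), 190) tool [ 0.0004  0.0021 -0.0104] pos [0.6949 0.0022 0.0336]
pos [0.6959 0.0024 0.0349] yaw -84.77 q [ 0.29  0.79 -0.58  1.25  0.43  1.21 -1.78] shift cm [0.05 0.34 6.48] twist -0.1 t 26.15 F [-0.1  0.1  0.2]
```

View pics/w30b.png

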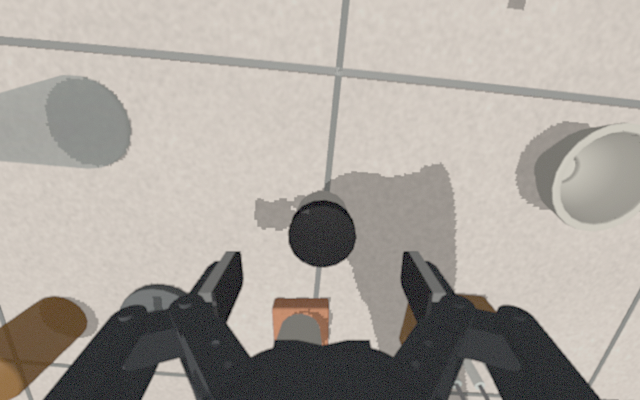

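Emit:
step_arm(moves=[{"xyz": [0, 0.3, 1], "twist": 0, "jaw": 0}, {"xyz": [0, 0.3, 3], "twist": 0, "jaw": 0}, {"xyz": [0, 0.3, 5], "twist": 0, "jaw": 0}, {"xyz": [0, 0.3, 6], "twist": 0, "jaw": 0}, {"xyz": [0, 0.3, 6], "twist": 0, "jaw": 0}])

```text
clock: 26.65
position: [0.6899, 0.0012, -0.0291]
eef_rot: [0.739, -0.674, -0.001, 0.001]
force: [-0.2, 0.1, -0.3]
grip_width: 0.0855
```

```bash
python3 -c "
from meas import *
o,im=grab('wrist','w31');cv2.imwrite('pics/w31b.png',bright(im)[:,:,::-1])
print(proj(o,im,[.6928,.0016,.044]));to([.6928,.0016,-.03],-84.7)"

```

```text
[[320.60636646 289.68237388]]
pos [ 0.691   0.0015 -0.0279] yaw -84.77 q [ 0.29  0.85 -0.55  1.32  0.46  1.1  -1.8 ] shift cm [ 0.   -0.18  0.21] twist -0.1 t 26.7 F [-0.6 -0.3  0.3]
```

View pics/w31b.png

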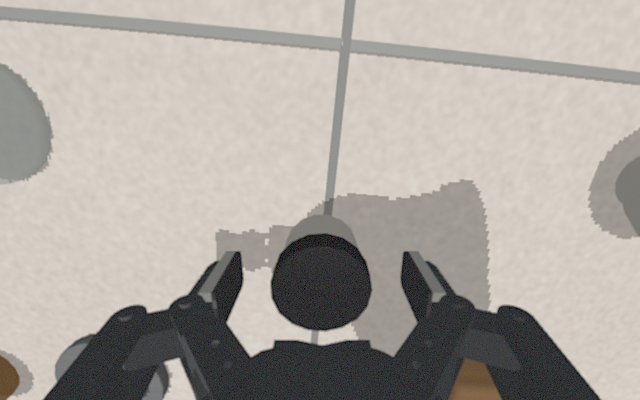

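Jar lid at (321,282), centred; gripping.

Emit:
step_arm(moves=[{"xyz": [0, -0.2, 0], "twist": 0, "jaw": 0.2}, {"xyz": [0, -0.2, 0], "twist": 0, "jaw": 0.4}, {"xyz": [0, -0.2, 0], "twist": 0, "jaw": 0.7}, {"xyz": [0, -0.2, 0], "twist": 0, "jaw": 0.7}, {"xyz": [0, -0.2, 0], "twist": 0, "jaw": 0.7}])

```text
clock: 27.2
position: [0.6943, 0.0019, -0.0265]
eef_rot: [0.739, -0.674, 0.001, -0.001]
force: [-0.3, 1.4, 5.9]
grip_width: 0.0456
```

Emit:
step_arm(moves=[{"xyz": [0, 0, 0], "twist": 0, "jaw": 0.7}, {"xyz": [0, 0, -3], "twist": 0, "jaw": 0.7}, {"xyz": [0, 0, -8], "twist": 0, "jaw": 0.7}, {"xyz": [0, 0, -13], "twist": 0, "jaw": 0.7}, {"xyz": [0, 0, -17], "twist": 0, "jaw": 0.7}])

```text
clock: 27.7
position: [0.693, 0.0018, 0.1443]
eef_rot: [0.739, -0.674, 0.0, -0.0]
force: [0.3, -0.2, -1.5]
grip_width: 0.0456
```

```bash
python3 -c "
from meas import *
o,im=grab('wrist','w32');cv2.imwrite('pics/w32b.png',bright(im)[:,:,::-1])
o,im=grab('side','s32');cv2.imwrite('pics/s32b.png',cv2.resize(bright(im)[60:270,240:440],None,fx=3,fy=2.8)[:,:,::-1])
to([.4993,-.1175,.14],-90)"

```

```text
pos [0.6971 0.0028 0.1498] yaw -84.81 q [ 0.28  0.71 -0.61  1.11  0.39  1.42 -1.74] shift cm [10.19 20.8   0.7 ] twist 5.2 t 27.8 F [ 0.3  0.7 -0.3]
```

View pics/w32b.png

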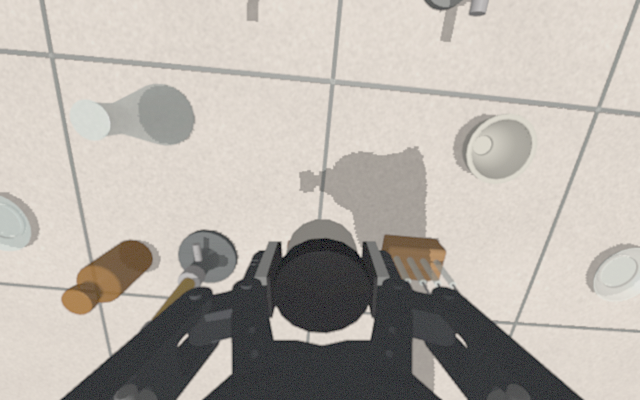

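View pics/s32b.png

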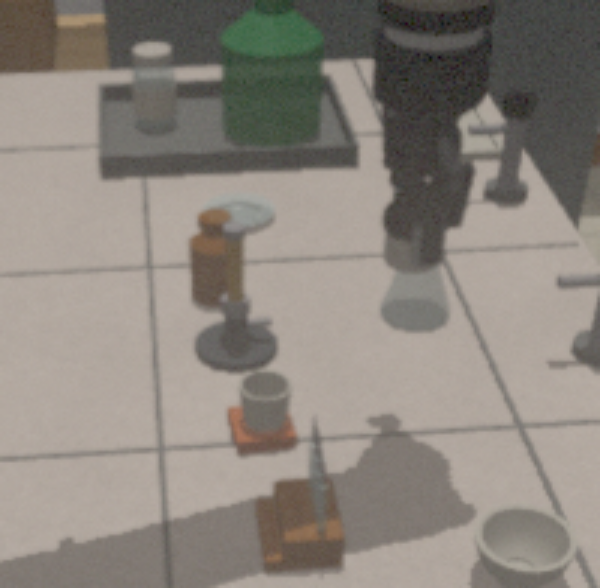

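Emit:
step_arm(moves=[{"xyz": [0.5, 4.3, 0], "twist": 1, "jaw": 0.7}, {"xyz": [1.5, 8.6, 0], "twist": 2, "jaw": 0.7}, {"xyz": [3, 12.8, 0], "twist": 3, "jaw": 0.7}, {"xyz": [5, 16.8, 0], "twist": 4, "jaw": 0.7}, {"xyz": [7.5, 20.3, 0], "twist": 5, "jaw": 0.7}])

```text
clock: 28.3
position: [0.4941, -0.0914, 0.1404]
eef_rot: [0.709, -0.705, -0.001, 0.001]
force: [0.0, -0.7, -0.2]
grip_width: 0.0456
```

Emit:
step_arm(moves=[{"xyz": [2.5, 0, 1], "twist": 0, "jaw": 0.7}, {"xyz": [2.5, 0, 4], "twist": 0, "jaw": 0.7}, {"xyz": [2.5, 0, 7], "twist": 0, "jaw": 0.7}, {"xyz": [2.5, 0, 7], "twist": 0, "jaw": 0.7}, {"xyz": [2.5, 0, 7], "twist": 0, "jaw": 0.7}])

```text
clock: 28.8
position: [0.4968, -0.1161, 0.0713]
eef_rot: [0.709, -0.706, -0.001, 0.001]
force: [0.4, -0.5, -0.9]
grip_width: 0.0454
```

```bash
cat >> meas.py <<'E'
def standm(f):
    o,im=ld(f);c=cloud(o,im);b=-.0003;M=R.from_quat(o['eef_rot']).as_matrix()
    near=(abs(c[...,0]-.599)<.055)&(abs(c[...,1]+.118)<.06)
    t=near&(c[...,2]>.030)&(c[...,2]<.038)&orange(im);k=comp(t,proj(o,im,[.604,-.118,.034])[0],40);rr=rect(o,im,k,.034+b)
    a=rr[2] if rr[1][0]>rr[1][1] else rr[2]-90;ys=(a+90-90)%180-90
    ys=(a-90+90)%180-90
    e=np.array([np.cos(np.radians(ys)),np.sin(np.radians(ys))]);cs=np.array(rr[0])/1000-.006*e
    s=near&(c[...,2]>.010)&(c[...,2]<.018)&orange(im);k=comp(s,proj(o,im,[.575,-.118,.014])[0],40);print('top',rr,'step',rect(o,im,k,.0137))
    tg=cs-.1*e
    print('stand',cs,'yaw',ys,'jar target w',tg.round(4),'tool',(M.T@np.r_[tg-o['position'][:2],0])[:2].round(4),'pos',o['position'].round(4),'toolyaw',yaw(o));return cs,ys
E
python3 -c "
from meas import *
o,im=grab('wrist','w33');cv2.imwrite('pics/w33b.png',bright(im)[:,:,::-1])
standm('w33');to([.4993,-.1175,-.027],-90)"

```

```text
top ((603.727783203125, -119.08464050292969), (66.72319793701172, 42.24063491821289), 89.5634994506836) step ((576.0526123046875, -118.94609069824219), (13.112926483154297, 66.8007583618164), 0.22024734318256378)
stand [ 0.59772796 -0.11903893] yaw -0.43650054931640625 jar target w [ 0.4977 -0.1183] tool [ 0.0021 -0.001 ] pos [ 0.4968 -0.1161  0.0713] toolyaw -89.7430723482657
pos [ 0.4982 -0.1162  0.0725] yaw -89.73 q [ 0.68  0.41 -0.62  1.78  0.27  1.04 -1.61] shift cm [ 0.14 -0.1   9.95] twist 0.3 t 28.85 F [ 0.7  0.1 -0.1]
```

View pics/w33b.png

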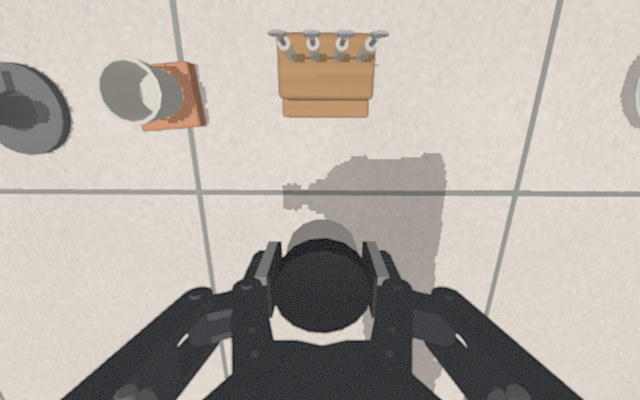

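Emit:
step_arm(moves=[{"xyz": [0.2, 0, 3], "twist": 0, "jaw": 0.7}, {"xyz": [0.2, 0, 6], "twist": 0, "jaw": 0.7}, {"xyz": [0.2, 0, 8], "twist": 0, "jaw": 0.7}, {"xyz": [0.2, 0, 8.5], "twist": 0, "jaw": 0.7}, {"xyz": [0.2, 0, 8.5], "twist": 0, "jaw": 0.7}])

```text
clock: 29.35
position: [0.4986, -0.1184, -0.0123]
eef_rot: [0.709, -0.706, 0.0, -0.0]
force: [-0.1, -0.9, -1.2]
grip_width: 0.0454
```

Emit:
step_arm(moves=[{"xyz": [0, 0, 0], "twist": 0, "jaw": 0.7}])

```text
clock: 29.45
position: [0.4997, -0.1186, -0.0112]
eef_rot: [0.709, -0.706, 0.002, -0.001]
force: [-0.0, -0.1, -1.0]
grip_width: 0.0457
```

```bash
python3 -c "
from meas import *
o,im=grab('wrist','w34');cv2.imwrite('pics/w34b.png',bright(im)[:,:,::-1])
standm('w34');to([.498,-.1184,-.027],-90)
print(toolxy(o,im,[[272,288],[371,288],[321,238],[321,332]],-.0715))"

```

```text
top ((602.4169921875, -119.01986694335938), (66.98090362548828, 39.99149703979492), 89.73588562011719) step ((575.9790649414062, -118.93559265136719), (67.3859634399414, 13.211753845214844), 89.51477813720703)
stand [ 0.59641706 -0.11899221] yaw -0.2641143798828125 jar target w [ 0.4964 -0.1185] tool [-0.0001  0.0033] pos [ 0.4997 -0.1186 -0.0112] toolyaw -89.75487382010226
pos [ 0.4997 -0.1187 -0.0112] yaw -89.76 q [ 0.63  0.52 -0.57  1.86  0.36  0.86 -1.68] shift cm [-0.03  0.17  1.58] twist 0.2 t 29.5 F [ 0.1  1.  -0.4]
[[-2.21779322e-02 -2.43797348e-03 -7.15000000e-02]
 [ 2.28609160e-02 -2.42346898e-03 -7.15000000e-02]
 [ 1.34162097e-04 -2.76841840e-02 -7.15000000e-02]
 [ 9.22265771e-05  2.28934492e-02 -7.15000000e-02]]
```

View pics/w34b.png

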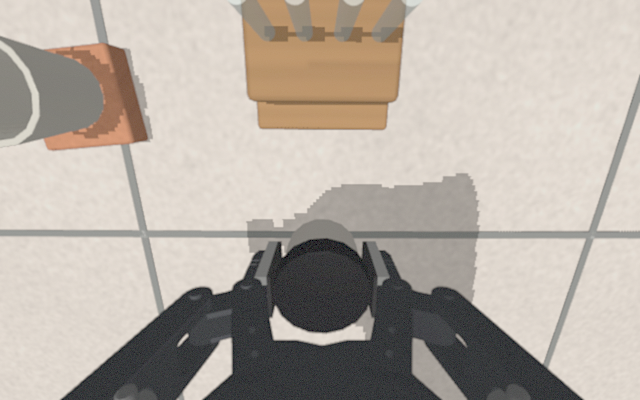

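Emit:
step_arm(moves=[{"xyz": [0, 0.3, 0.6], "twist": 0, "jaw": 0.7}, {"xyz": [0, 0.3, 1.2], "twist": 0, "jaw": 0.7}, {"xyz": [0, 0.3, 1.6], "twist": 0, "jaw": 0.7}, {"xyz": [0, 0.3, 1.6], "twist": 0, "jaw": 0.7}, {"xyz": [0, 0.3, 1.6], "twist": 0, "jaw": 0.7}])

```text
clock: 30.0
position: [0.4945, -0.1189, -0.0267]
eef_rot: [0.708, -0.706, 0.0, 0.001]
force: [-7.6, 0.7, 19.2]
grip_width: 0.0454
```

```bash
python3 -c "
from meas import *
to([.4965,-.1184,-.028],-90)"

```

```text
pos [ 0.4945 -0.1189 -0.0267] yaw -89.78 q [ 0.63  0.54 -0.56  1.88  0.38  0.83 -1.7 ] shift cm [-0.05 -0.2   0.13] twist 0.2 t 30.0 F [-7.6  0.7 19.2]
```

Emit:
step_arm(moves=[{"xyz": [0, 0, -0.4], "twist": 0, "jaw": 0.7}, {"xyz": [0, -0.2, -0.4], "twist": 0, "jaw": 0.7}, {"xyz": [0, -0.2, -0.4], "twist": 0, "jaw": 0.7}])

```text
clock: 30.3
position: [0.497, -0.1185, -0.0253]
eef_rot: [0.709, -0.706, 0.0, -0.0]
force: [0.6, 0.1, -1.1]
grip_width: 0.0457
```

```bash
python3 -c "
from meas import *
to([.4965,-.1184,-.028],-90)"

```

```text
pos [ 0.497  -0.1185 -0.0253] yaw -89.77 q [ 0.63  0.54 -0.56  1.87  0.38  0.84 -1.69] shift cm [-0.01  0.05  0.27] twist 0.2 t 30.3 F [ 0.6  0.1 -1.1]
```

Emit:
step_arm(moves=[{"xyz": [0, 0, 0.15], "twist": 0, "jaw": 0.7}, {"xyz": [0, 0, 0.15], "twist": 0, "jaw": 0.5}, {"xyz": [0, 0, 0.15], "twist": 0, "jaw": 0.35}, {"xyz": [0, 0, 0.15], "twist": 0, "jaw": 0.2}, {"xyz": [0, 0, 0.15], "twist": 0, "jaw": 0.2}])

```text
clock: 30.8
position: [0.4966, -0.1185, -0.0268]
eef_rot: [0.709, -0.706, -0.0, 0.0]
force: [0.1, 0.8, -0.6]
grip_width: 0.0686
```

Emit:
step_arm(moves=[{"xyz": [0, 0, -2], "twist": 0, "jaw": 0.2}, {"xyz": [0, 0, -6], "twist": 0, "jaw": 0.2}, {"xyz": [0, 0, -11], "twist": 0, "jaw": 0.2}, {"xyz": [0, 0, -16], "twist": 0, "jaw": 0}, {"xyz": [0, 0, -20], "twist": 0, "jaw": 0}])

```text
clock: 31.3
position: [0.4974, -0.1184, 0.1764]
eef_rot: [0.709, -0.706, 0.001, -0.001]
force: [0.9, -0.2, 0.5]
grip_width: 0.0855
```

Emit:
step_arm(moves=[{"xyz": [0, 0, -2], "twist": 0, "jaw": 0}, {"xyz": [0, 0, -2], "twist": 0, "jaw": 0}, {"xyz": [0, 0, -2], "twist": 0, "jaw": 0}])

```text
clock: 31.6
position: [0.4964, -0.1186, 0.193]
eef_rot: [0.708, -0.706, -0.0, 0.0]
force: [-0.0, -0.1, -0.6]
grip_width: 0.0853
```

```bash
python3 -c "
from meas import *
o,im=grab('wrist','w35');cv2.imwrite('pics/w35b.png',bright(im)[:,:,::-1])
cs,ys=standm('w35');l=lid('w35',(.498,-.118));d=l-cs;e=np.array([np.cos(np.radians(ys)),np.sin(np.radians(ys))]);print('along',d@e,'lateral',d@np.array([-e[1],e[0]]))
c=cloud(o,im);k=(np.hypot(c[...,0]-.587,c[...,1]-.011)<.05)&(c[...,2]>.051)&(c[...,2]<.062);print('cruc',rcirc(onplane(o,im,contour(k),.056)[:,:2]))
o,im=grab('side','s35');cv2.imwrite('pics/s35b.png',cv2.resize(bright(im)[60:290,220:450],None,fx=3,fy=2.6)[:,:,::-1])
to([.45,0,.25])"

```

```text
top ((603.6368408203125, -119.12861633300781), (40.82101058959961, 66.35407257080078), 0.21688540279865265) step ((576.5628051757812, -119.22392272949219), (11.687426567077637, 66.3832778930664), 0.21515856683254242)
stand [ 0.59763688 -0.11915133] yaw 0.21688540279865265 jar target w [ 0.4976 -0.1195] tool [ 0.001  -0.0012] pos [ 0.4964 -0.1186  0.193 ] toolyaw -89.77475234249984
lid (array([ 0.49529573, -0.11881194]), np.float64(0.022747175339328102), 106) tool [0.0002 0.001  0.149 ] pos [ 0.4964 -0.1186  0.193 ]
along -0.10233913088062559 lateral 0.0007267862983909642
cruc (array([0.58682158, 0.01060392]), np.float64(0.0209817998427774), 115)
pos [ 0.4954 -0.1185  0.1916] yaw -89.77 q [ 0.73  0.3  -0.66  1.6   0.19  1.31 -1.53] shift cm [-11.87   4.51  -5.82] twist 0 t 31.7 F [ 0.7 -0.4  0.2]
```

View pics/w35b.png

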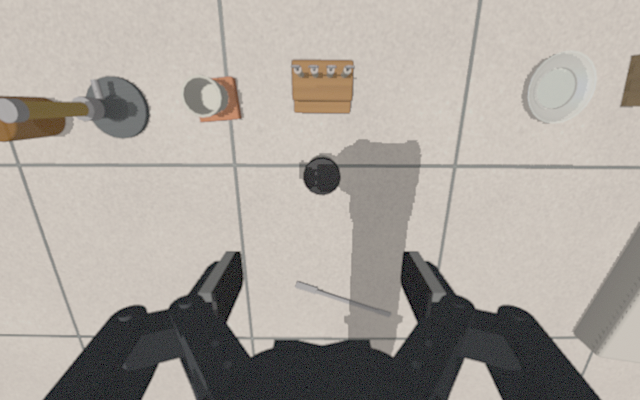

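View pics/s35b.png

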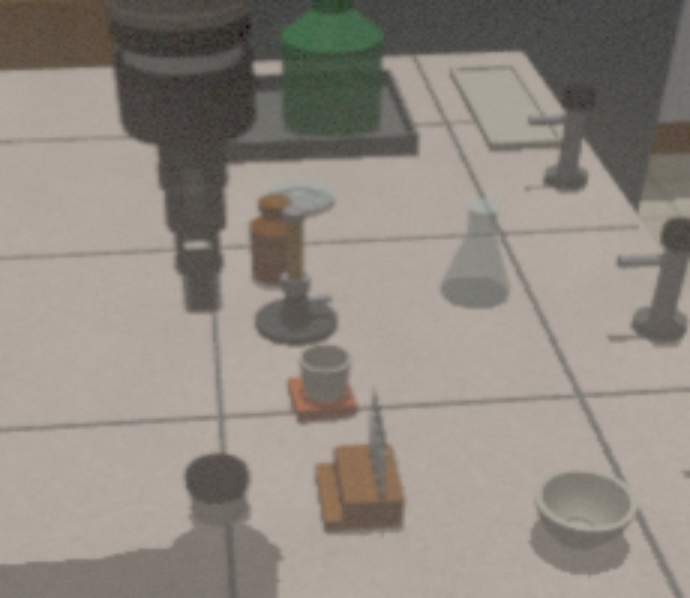

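The jar stands upright at (322,175), about 102–103 mm from the stand. There is plenty of time, so I'll re-grip it and shift it 2.5 mm closer.

Emit:
step_arm(moves=[{"xyz": [0, 0.1, 5], "twist": 0, "jaw": 0}, {"xyz": [0, 0.1, 10], "twist": 0, "jaw": 0}, {"xyz": [0, 0.1, 14], "twist": 0, "jaw": 0}, {"xyz": [0, 0.1, 17], "twist": 0, "jaw": 0}, {"xyz": [0, 0.1, 17], "twist": 0, "jaw": 0}])

```text
clock: 32.2
position: [0.4893, -0.1175, 0.0177]
eef_rot: [0.709, -0.705, -0.006, 0.003]
force: [-0.7, -0.2, 0.3]
grip_width: 0.0854
```

```bash
python3 -c "
from meas import *
o,im=grab('wrist','w36');l=lid('w36',(.496,-.1185));to([l[0],l[1],-.026])"

```

```text
lid (array([ 0.49567378, -0.11882548]), np.float64(0.023154664751387576), 212) tool [ 0.0013 -0.006  -0.0264] pos [ 0.4893 -0.1175  0.0177]
pos [ 0.4924 -0.1178  0.0206] yaw -89.74 q [ 0.66  0.48 -0.6   1.84  0.32  0.94 -1.65] shift cm [ 0.12 -0.37  4.65] twist 0 t 32.25 F [0.7 0.2 1. ]
```

Emit:
step_arm(moves=[{"xyz": [0, 0, 1], "twist": 0, "jaw": 0}, {"xyz": [0, 0, 3], "twist": 0, "jaw": 0}, {"xyz": [0, 0, 4.5], "twist": 0, "jaw": 0}, {"xyz": [0, 0, 4.6], "twist": 0, "jaw": 0}, {"xyz": [0, 0, 4.6], "twist": 0, "jaw": 0}])

```text
clock: 32.75
position: [0.4968, -0.1187, -0.0215]
eef_rot: [0.709, -0.706, 0.001, -0.001]
force: [1.3, 0.2, 0.5]
grip_width: 0.0856
```

```bash
python3 -c "
from meas import *
to([.4955,-.1188,-.0255])"

```

```text
pos [ 0.4968 -0.1187 -0.0215] yaw -89.77 q [ 0.63  0.54 -0.57  1.87  0.38  0.84 -1.69] shift cm [0.01 0.14 0.4 ] twist 0 t 32.75 F [1.3 0.2 0.5]
```

Emit:
step_arm(moves=[{"xyz": [0, 0.1, 0.2], "twist": 0, "jaw": 0.2}, {"xyz": [0, 0.1, 0.2], "twist": 0, "jaw": 0.4}, {"xyz": [0, 0.1, 0.2], "twist": 0, "jaw": 0.7}, {"xyz": [0, 0.1, 0.2], "twist": 0, "jaw": 0.7}, {"xyz": [0, 0.1, 0.2], "twist": 0, "jaw": 0.7}])

```text
clock: 33.25
position: [0.4957, -0.1187, -0.0235]
eef_rot: [0.709, -0.706, 0.001, -0.0]
force: [-1.2, 0.5, 4.4]
grip_width: 0.0452
```

```bash
python3 -c "
from meas import *
to([.4955,-.1188,-.0255])"

```

```text
pos [ 0.4957 -0.1187 -0.0235] yaw -89.77 q [ 0.63  0.54 -0.57  1.87  0.38  0.84 -1.69] shift cm [0.01 0.02 0.2 ] twist 0 t 33.25 F [-1.2  0.5  4.4]
```

Emit:
step_arm(moves=[{"xyz": [0, 0, -0.5], "twist": 0, "jaw": 0.7}, {"xyz": [0, -0.25, -0.5], "twist": 0, "jaw": 0.7}, {"xyz": [0, -0.25, -0.5], "twist": 0, "jaw": 0.7}, {"xyz": [0, -0.25, -0.2], "twist": 0, "jaw": 0.7}, {"xyz": [0, -0.25, -0.2], "twist": 0, "jaw": 0.7}])

```text
clock: 33.75
position: [0.4965, -0.1184, -0.0233]
eef_rot: [0.709, -0.706, -0.001, 0.0]
force: [0.1, 0.1, -1.9]
grip_width: 0.0452
```

```bash
python3 -c "
from meas import *
to([.4981,-.1188,-.0237])"

```

```text
pos [ 0.4965 -0.1184 -0.0233] yaw -89.77 q [ 0.63  0.54 -0.57  1.87  0.38  0.84 -1.69] shift cm [ 0.04 -0.16  0.04] twist 0 t 33.75 F [ 0.1  0.1 -1.9]
```

Emit:
step_arm(moves=[{"xyz": [0, -0.1, -0.2], "twist": 0, "jaw": 0.7}, {"xyz": [0, -0.1, -0.2], "twist": 0, "jaw": 0.7}, {"xyz": [0, -0.1, -0.2], "twist": 0, "jaw": 0.7}])

```text
clock: 34.05
position: [0.4985, -0.1185, -0.0204]
eef_rot: [0.709, -0.706, 0.0, -0.0]
force: [0.2, 0.3, -0.3]
grip_width: 0.0453
```

```bash
python3 -c "
from meas import *
to([.4981,-.1188,-.0237])"

```

```text
pos [ 0.4985 -0.1185 -0.0204] yaw -89.77 q [ 0.63  0.54 -0.57  1.86  0.38  0.85 -1.69] shift cm [0.03 0.04 0.33] twist 0 t 34.05 F [ 0.2  0.3 -0.3]
```

Emit:
step_arm(moves=[{"xyz": [0, 0, 0.15], "twist": 0, "jaw": 0.7}, {"xyz": [0, 0, 0.3], "twist": 0, "jaw": 0.7}, {"xyz": [0, 0, 0.3], "twist": 0, "jaw": 0.7}])

```text
clock: 34.35
position: [0.4982, -0.1186, -0.0235]
eef_rot: [0.709, -0.706, 0.0, 0.0]
force: [-0.1, -0.2, 0.9]
grip_width: 0.0454
```

Emit:
step_arm(moves=[{"xyz": [0, 0, 0], "twist": 0, "jaw": 0.5}, {"xyz": [0, 0, 0], "twist": 0, "jaw": 0.35}, {"xyz": [0, 0, 0], "twist": 0, "jaw": 0.2}, {"xyz": [0, 0, 0], "twist": 0, "jaw": 0.2}])

```text
clock: 34.75
position: [0.4983, -0.1185, -0.0235]
eef_rot: [0.709, -0.706, 0.0, -0.0]
force: [-0.0, -0.8, 0.2]
grip_width: 0.0684
```

Emit:
step_arm(moves=[{"xyz": [0, 0, -2], "twist": 0, "jaw": 0.2}, {"xyz": [0, 0, -6], "twist": 0, "jaw": 0.2}, {"xyz": [0, 0, -11], "twist": 0, "jaw": 0.2}, {"xyz": [0, 0, -16], "twist": 0, "jaw": 0}, {"xyz": [0, 0, -20], "twist": 0, "jaw": 0}])

```text
clock: 35.25
position: [0.499, -0.1183, 0.1796]
eef_rot: [0.709, -0.706, 0.001, -0.001]
force: [0.5, -1.3, 0.9]
grip_width: 0.0852
```

Emit:
step_arm(moves=[{"xyz": [-3, 1, -3], "twist": 0, "jaw": 0}, {"xyz": [-7, 2, -5], "twist": 0, "jaw": 0}, {"xyz": [-11, 3, -6], "twist": 0, "jaw": 0}, {"xyz": [-11, 3, -6], "twist": 0, "jaw": 0}, {"xyz": [-11, 3, -6], "twist": 0, "jaw": 0}])

```text
clock: 35.75
position: [0.4678, -0.0077, 0.237]
eef_rot: [0.71, -0.705, 0.001, 0.0]
force: [0.0, -1.2, -0.1]
grip_width: 0.0852
```

```bash
python3 -c "
from meas import *
o,im=grab('wrist','w37');cv2.imwrite('pics/w37b.png',bright(im)[:,:,::-1])
cs,ys=standm('w37');cb=burn('w37');l=lid('w37',(.498,-.118));print('jar-stand',l-cs,'dist bs',np.linalg.norm(cb-cs))
c=cloud(o,im);k=(np.hypot(c[...,0]-.587,c[...,1]-.011)<.05)&(c[...,2]>.051)&(c[...,2]<.062);print('cruc',rcirc(onplane(o,im,contour(k),.056)[:,:2]),'mid',(cb+cs)/2)
bm=(np.hypot(c[...,0]-.565,c[...,1]-.24)<.04)&(c[...,2]>.086)&(c[...,2]<.102);r=rcirc(onplane(o,im,contour(bm),.094)[:,:2]);print('stopper',r,r[0]-cb)
grab('top','t37');grab('side','s37');print(o['clock'],o['force'])
o,im=ld('t37');cv2.imwrite('pics/t37b.png',cv2.resize(bright(im)[110:300,165:500],None,fx=2.38,fy=2.38)[:,:,::-1])
o,im=ld('s37');cv2.imwrite('pics/s37b.png',cv2.resize(bright(im)[60:290,220:450],None,fx=3,fy=2.6)[:,:,::-1])
"

```

```text
top ((603.0131225585938, -117.33723449707031), (67.40711212158203, 41.43211364746094), 89.1184310913086) step ((578.4356079101562, -117.26030731201172), (67.78812408447266, 19.913955688476562), 86.09983825683594)
stand [ 0.59701383 -0.11724492] yaw -0.8815689086914062 jar target w [ 0.497  -0.1157] tool [ 0.1082 -0.0285] pos [ 0.4678 -0.0077  0.237 ] toolyaw -89.59021928119137
burner w (array([0.57399113, 0.13876175]), np.float64(0.03657807038193871), 123) tool [-0.146  -0.107   0.2369] pos [ 0.4678 -0.0077  0.237 ]
lid (array([ 0.49793982, -0.11808236]), np.float64(0.022882962800095736), 100) tool [ 0.1103 -0.0291  0.1932] pos [ 0.4678 -0.0077  0.237 ]
jar-stand [-0.09907402 -0.00083744] dist bs 0.2570398018097167
cruc (array([0.58656889, 0.01139529]), np.float64(0.020885932844653333), 107) mid [0.58550248 0.01075841]
stopper (array([0.56355557, 0.23595333]), np.float64(0.01662501409548439), 91) [-0.01043556  0.09719158]
35.75 [ 0.04801387 -1.21268842 -0.06041693]
```

View pics/w37b.png

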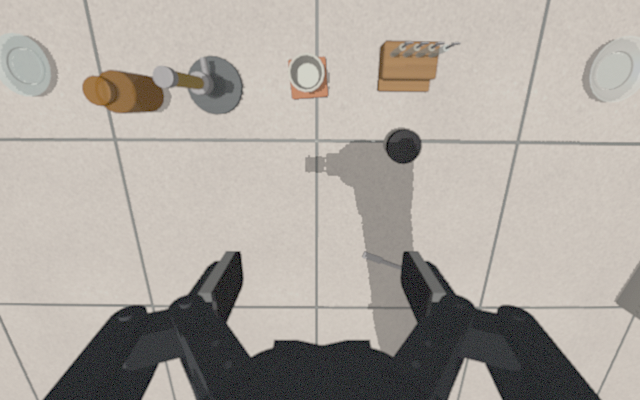

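View pics/s37b.png

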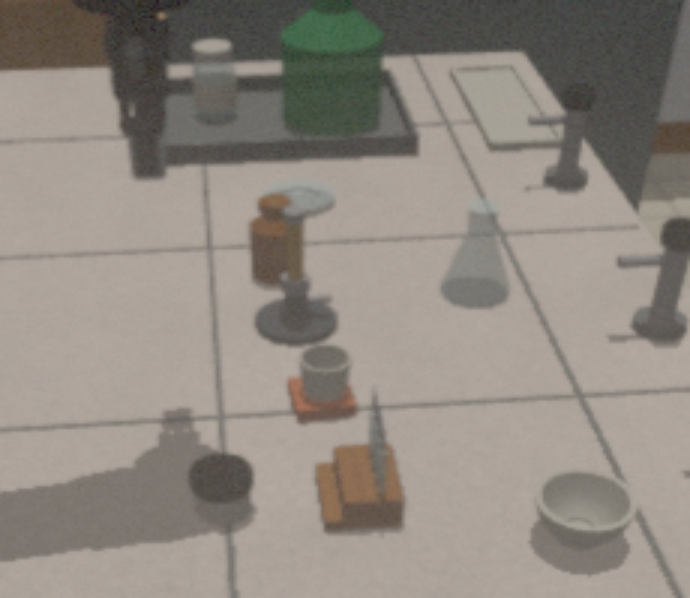

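The last pictures show the crucible on the pad (307,75), the bottle upright beside the burner (125,90), the jar in front of the stand (402,147), and the flask and mortar untouched. The jar is 99–100 mm from the stand and the gripper is clear, so I'm handing in.

```bash
python3 -c "
from h import *
print(robot.sign_off())"
```

```text
the job is handed in; nothing more can be done
None
```

The flame-test station is set up and handed in at about 36 s of the 125 s allowed. I placed things in the order asked: pad, crucible, bottle, jar.

| Item | Last check |
|---|---|
| Pad | Flat and square to the burner–stand line. Within 1 mm of midway along the line, and about 1–2 mm towards the robot from it. |
| Crucible | Upright on the pad, about 1 mm from the mid-point. |
| Bottle | Upright, on the burner's outer side and in line with it and the stand. 99.5 mm from the burner when viewed from directly above. |
| Jar | Upright, squarely in front of the stepped front. About 99–100 mm from the stand, with about 1 mm sideways error. |

I never touched the flask or the mortar, and they looked in place in the last pictures. The gripper is open, high and clear of everything.

**What went wrong or disagreed**
- **Fingertip position:** the fingertips sit about 37 mm behind the reported TCP. My first try at the pad closed above it without disturbing it, and I worked with lower heights after that.
- **Jar:** the first placing came out 2–3 mm too far from the stand, so I gripped it again and moved it closer.
- **Distances:** the wide wrist views show the burner and stand about 257 mm apart instead of 260 mm. In the last wide view the bottle also reads about 98 mm from the burner, so I trust the view from above more.

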